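# Lock the dust cup into the bench extractor and switch it on

### The job

The emptied dust cup stands on the packing bench: take it by its orange handle, push it up into the collar under the yellow dust extractor with the handle at the white mark, turn it until the handle is under the red mark, and let it settle down so that it is locked and hangs level by itself. Then swing the green-tipped power lever of the extractor fully over, away from the robot. Leave the other things on the bench where they are.

Things in the scene. Friction and masses are not known exactly. Their poses are not given: they have to be found in the camera images.
- cup: Loose grey dust cup with orange handle and lugs, 0.14 kg. Origin: centre of its underside; z up. 96 mm tall, 76 mm across, top 10 mm taper to 60 mm. Starts upright, handle roughly towards the robot, in either of two places left of the extractor (a tape roll in the other). Its weight lies 20 mm from its axis: grip the handle firmly (100 N if you can) or it sags.
- cup_grip (a point): Point to grip on the cup's handle, a level flat-sided bar 18 mm wide and 20 mm high that runs along the cup's -x from its wall to 135 mm from the axis. This point is on its centre line, 112 mm from the axis, 52 mm above the underside. Axes as the cup's.
- cup_lug (a point): Underside of the lug right above the handle, 40 mm from the cup's axis, 80 mm above its underside. Two more lugs stand 120 degrees either side. Each reaches 46 mm from the axis and is 16 mm wide, 6 mm high.
- mount (a point): Centre of the collar's level mouth under the fixed extractor, opening downward 180 mm above the bench. z up, -x the extractor's front (roughly to the robot), +y its left seen from the robot. Collar 112 mm across outside; its rim narrows to 82 mm, with three slots about 24 mm wide for the lugs. Below lies a foot plate 14 mm high; two 20 mm posts stand at x 65, y +-80 mm; front and sides are open.
- white_mark (a point): White mark on the drum's side (and on its top edge), 45 degrees from the front to the left: the cup goes up into the collar with its handle under this mark (slot play 6 degrees either way) until its underside is 66 to 71 mm below the mouth (68.5 best; higher, its top meets the drum; lower, the lugs meet the rim's 9 mm high lip when turned).
- red_mark (a point): Red mark at the drum's front and top edge (-x of the mount): raised, the cup turns 45 degrees counterclockwise seen from above until its handle points here (stops 4 degrees beyond). Let down there, the lugs drop 3 mm behind the lip into pockets, and the cup hangs locked with its underside 74 mm below the mouth.
- drum (a point): Centre of the underside of the yellow motor drum, 200 mm across, 85 mm high, on the collar's axis, 30 mm above the mouth. It overhangs the handle: a gripper pointing straight down strikes it. Lean the gripper 35 to 45 degrees away from the drum's axis (fingers pointing down and inward along the handle), from the first grasp on.
- power (a joint): Power lever of the extractor: 0 = leaning 0.5 rad to the extractor's front (-x of the mount), off; 1.0 rad = leaning 0.5 rad to its rear, fully on. It stays where it is left and needs about 1 N at the tip. It starts at 0 to 0.2.
- power_tip (a point): Centre of the green ball, 26 mm across, at the end of the power lever, a 10 mm rod; 80 mm from the pivot.
- power_pivot (a point): Pivot of the power lever, right of the collar, at (-50, -175, -118) mm from the mount, 62 mm above the bench; axes as the mount's, the lever swings about y. The control box around it is 110 by 75 mm and 40 mm high; the lever's block on it is 70 (along x) by 50 mm, its top 65 mm above the bench.
- tape_roll: Brown roll of tape standing flat, 100 mm in diameter, 48 mm high; a bystander. Origin at the centre of its underside.
- scanner: Yellow and black hand scanner lying on the bench at the right, about 200 by 56 mm, 45 mm high; a bystander. Origin on its underside near the middle.
- marker: Blue marker pen lying in front of the extractor, 125 mm long, 17 mm thick; a bystander.
- label_roll: White roll of labels, 90 mm in diameter, 55 mm high, at the back; a bystander. Origin at the centre of its underside.

How it is judged:
On the way, in this order (a step that is already met when the one before it is completed fails the run):
1. the cup is raised in the collar, its lugs through the slots and its handle still near the white mark (horizontal distance between cup and mount below 0.006 m and z of cup in the frame of mount between -0.0755 and -0.06 m and y of cup_grip in the frame of mount above 0.05 m), for 0.1 s.
2. the cup is locked: handle under the red mark, lugs down in their pockets (horizontal distance between cup and mount below 0.006 m and angle between cup's own z axis and vertical below 0.07 rad and z of cup in the frame of mount between -0.0785 and -0.0718 m and y of cup_grip in the frame of mount between -0.016 and 0.016 m and x of cup_grip in the frame of mount below -0.09 m), for 0.2 s.
3. the power lever is swung over to on (value of joint power above 0.8 rad), for 0.2 s.
At the end, for the whole second after the job is handed in: The cup hangs locked and at rest in the collar: within 6 mm of its axis, level within 4 degrees, underside 72 to 78 mm below the mouth (in the pockets), handle grip point within 16 mm of straight ahead under the red mark; the power lever is past 0.8 rad (all of step 2 and value of joint power above 0.8 rad and linear speed of cup below 0.02 m/s and velocity of joint power below 0.1 rad/s); the robot touches nothing.
It fails at once if the tape roll is pushed more than 40 mm from its place (distance of tape_roll from where it was at the start of the episode above 0.04 m).
It fails at once if the scanner is pushed more than 40 mm from its place (distance of scanner from where it was at the start of the episode above 0.04 m).
It fails at once if the marker is pushed more than 40 mm from its place (distance of marker from where it was at the start of the episode above 0.04 m).
It fails at once if the label roll is pushed more than 40 mm from its place (distance of label_roll from where it was at the start of the episode above 0.04 m).
It also fails if it takes over 64 s, if anything falls off the work surface, if the arm or the gripper's body presses on something with over 40 N, if the wrist force passes 120 N, or if a joint passes its speed limit or range.

### The arm

A 7-joint arm with a two-finger parallel gripper is mounted at the origin on the work surface. World frame = base frame: x ahead of the robot, y to its left, z up, the work surface at z = 0. Lengths are in m, angles in rad, forces in N, time in s.
With the tool pointing down it reaches from about 0.35 to 0.9 m from the base axis. Payload 7.2 kg.
Tool frame: the origin (TCP) lies at the very end of the fingers, on their centre line; the grasp point (between the pads) lies 19 mm behind it; z points along the fingers, x is the direction in which the jaws open and shut, and the axes are right-handed (so a half turn about z gives the same grasp; the last joint's range is limited). The gripper opens to 85 mm and grips with 20 to 120 N. Pads are 22 mm wide; open, the fingers measure 114 mm over their backs; the gripper's body (76 mm by 85 mm) begins 54 mm behind the grasp point. The pads swing forward as they close: fully open they stand 13 mm farther back than shut.
Start: joints at [1.037, 0.411, -0.013, 1.596, 0.006, 1.134, -0.082], TCP at [0.281, -0.558, 0.231] pointing down, gripper open.
Joint ranges: [-2.95, 2.95], [-0.29, 1.99], [-1.47, 1.44], [0.14, 2.54], [-1.03, 4.17], [0.13, 1.85], [-2.86, 2.86]. Speed limits (rad/s): [2.39, 2.39, 3.01, 3.01, 3.14, 3.14, 3.14].

### API

Orientations are given as a unit quaternion [w, x, y, z].
In Python, from station import manip gives the robot as it stands. The module is installed in compiled form; this text tells all that it offers.
- The arm moves only by the shell command python3 -m creep 'ROWS'. ROWS is JSON, a list of rows, each an object with "xyz": the shift along the tool's x, y, z in mm, a list of three; "rot": the turn, a rotation vector about the tool's x, y, z in degrees, a list of three; "claw": the finger opening in mm, from 0 to 85.4. A call has 1 to 8 rows; each row is the pose to reach, as a shift and turn from the pose measured when the call began, along the tool's axes at that moment; what a row does not reach only later rows make up. A row lasts 1/10 s, in which the tool goes at most 50 mm and 8.59 degrees, less where a joint would pass 70% of its speed; a pose out of reach is approached as far as the arm can. A call with a gripper value outside its range is refused whole. The fingers move at their own pace and stop on an object; the grip force is fixed at half the most. Time passes only in rows, so rows that repeat a pose let the fingers close. It gives the time, the measured TCP pose, the force and the opening at its end, in the units of the state.
- manip.state(): the state, without advancing time (a new reading comes with each control period).
- manip.get_image(name): name is "scene" or "top"; returns the picture (400x640x3 uint8, red, green, blue); there is no depth.
- manip.calibration(name): a dict with "K" (3x3 intrinsics, pixels), "distortion" ([k1, k2, p1, p2, k3] as OpenCV has them; the pictures are not rectified), "R" (3x3) and "t" (3): a world point X has camera coordinates R X + t. Camera axes: x right, y down, z forward; pixel columns grow to the right and rows downward; lengths in m; the calibration is good to about 2 mm. A picture is of the moment at which its call begins. calibration takes no time and is no camera call.
- manip.close_job(): hands the job in, once; it reports no verdict.
Trained networks look in the newest picture that a camera, given by its name, has taken for a name from the list of things; names that differ only in an ending like _2 or _b are one class to them, and where a whole thing is asked for, a point or a joint stands for the part that bears it (a point fixed in the world has none). Each returns a list of dicts, best first, with "confidence" (0 to 1); they miss things now and then, are a little off and sometimes report something else, mostly with a low value. They report only what shows in the picture. A call takes as long as a camera call.
- manip.find_in(camera, name): "location" ([row, column] in pixels, amid what is visible of it).
- manip.mark_of(camera, name): "location" ([row, column] in pixels: a listed point, or the origin of a listed thing).
The state is a dict: "clock": time; "qpos": joint angles; "joint_vel": joint speeds; "joint_efforts": joint torques, N m; "eef_pos": TCP position; "orientation": TCP orientation; "ft_force": force on the tool from outside, world axes, zero at the start; "ft_torque": the same for the moment, N m; "grip_width": opening from 0.0 (shut) to 1.0 (fully open).
Only numpy, scipy, OpenCV 4.12 (cv2) and the standard library are available. Lean on these libraries where they do the work, as an engineer would, in place of code of your own. Each camera call takes 0.05 s, during which the arm holds its last target. There are 200 camera calls.

## Working session

There is one attempt and no reset: what is moved stays moved. The work goes in short steps, Python scripts to look and compute and a shell command to move; the robot and the scene stay as the last step left them, time stands still between calls to the robot, and variables do not carry over. Pictures are saved under pics/ and viewed, about 8 in all and at most 12, crops included, and the job is handed in when it is done.

```bash
mkdir -p pics; cat > h.py <<'E'
import numpy as np, cv2
from station import manip
from scipy.spatial.transform import Rotation as Ro
def cal(c):
    k=manip.calibration(c); return [np.array(k[x],float) for x in("K","distortion","R","t")]
def ray(c,rc):
    K,d,R,t=cal(c); u=cv2.undistortPoints(np.array([[[rc[1],rc[0]]]],float),K,d)[0,0]
    v=R.T@np.array([u[0],u[1],1]); return -R.T@t, v/np.linalg.norm(v)
def atz(c,rc,z):
    o,v=ray(c,rc); return o+v*(z-o[2])/v[2]
def tri(p):
    A=0;b=0
    for c,rc in p:
        o,v=ray(c,rc);P=np.eye(3)-np.outer(v,v);A=A+P;b=b+P@o
    X=np.linalg.solve(A,b); return X
def pix(c,X):
    K,d,R,t=cal(c); return cv2.projectPoints(np.array([X],float),cv2.Rodrigues(R)[0],t,K,d)[0][0,0][::-1]
def snap(c,f):
    im=manip.get_image(c); cv2.imwrite(f,im[:,:,::-1]); return im
def pose():
    s=manip.state(); return np.array(s["eef_pos"]), Ro.from_quat(np.array(s["orientation"])[[1,2,3,0]]), s
def go(X,R):
    "shift mm and rotvec deg in tool axes to reach tcp X with rotation R"
    p,r,s=pose(); 
    print("xyz",np.round(r.inv().apply(np.array(X)-p)*1e3,1),"rot",np.round((r.inv()*R).as_rotvec(degrees=True),2))
E
cat > a.py <<'E'
from h import *
for c in("scene","top"):
    snap(c,f"pics/{c}0.png")
    o,_=ray(c,(200,320)); print(c,"at",o.round(3))
D={}
for n in "cup cup_grip cup_lug mount white_mark red_mark drum power_tip power_pivot tape_roll scanner marker label_roll".split():
    for c in("scene","top"):
        r=manip.mark_of(c,n)[:2]; D[n,c]=r
        print(n,c,[(np.round(x["location"],1).tolist(),round(x["confidence"],2)) for x in r])
    if D[n,"scene"] and D[n,"top"]:
        p=[(c,D[n,c][0]["location"]) for c in("scene","top")]; X=tri(p); print("   ",X.round(4),[np.round(pix(c,X)-rc,1) for c,rc in p])
s=manip.state();print(s["clock"],s["orientation"],s["ft_force"],s["grip_width"])
E
python3 a.py
```

```text
scene at [0.667 0.958 1.237]
top at [ 0.434 -0.052  1.275]
cup scene [([343.4, 329.2], 0.85)]
cup top [([191.1, 202.4], 0.6), ([196.2, 362.6], 0.59)]
    [0.5736 0.349  0.0078] [array([0. , 0.2]), array([-0.1,  0. ])]
cup_grip scene [([311.4, 358.9], 0.56)]
cup_grip top [([218.9, 215.8], 0.79)]
    [0.4795 0.2882 0.0578] [array([0.1, 1.6]), array([-1.3,  0.3])]
cup_lug scene [([322.5, 340.8], 0.66)]
cup_lug top [([204.8, 204.4], 0.82), ([204.5, 414.0], 0.64)]
    [0.5307 0.3223 0.0659] [array([0.3, 3.4]), array([-2.8,  0.6])]
mount scene [([166.8, 292.3], 0.57)]
mount top []
white_mark scene [([172.8, 312.1], 0.62)]
white_mark top [([177.4, 338.6], 0.88)]
    [ 0.5759 -0.1068  0.2282] [array([-0.1, -0.3]), array([ 0.4, -0.1])]
red_mark scene [([158.9, 324.1], 0.56), ([157.0, 314.8], 0.52)]
red_mark top [([193.8, 358.3], 0.56)]
    [ 0.5301 -0.1608  0.2322] [array([0.1, 0.5]), array([-0.6,  0.1])]
drum scene []
drum top [([192.0, 414.2], 0.59)]
power_tip scene []
power_tip top [([201.3, 414.2], 0.39)]
power_pivot scene [([159.2, 315.2], 0.97), ([322.4, 341.7], 0.32)]
power_pivot top [
[... 202 characters left out ...]
  [ 6.121e-01  1.759e-01 -4.000e-04] [array([0.1, 0.8]), array([-0.7,  0.1])]
scanner scene [([151.5, 347.9], 0.83), ([338.9, 279.7], 0.59)]
scanner top [([233.3, 441.3], 0.94)]
    [ 0.4037 -0.4638 -0.0082] [array([-0.1, -0.8]), array([ 0.9, -0.2])]
marker scene [([231.6, 362.4], 0.59)]
marker top [([232.8, 439.0], 0.64), ([230.6, 315.7], 0.53)]
    [ 0.3305 -0.6543 -0.7181] [array([ -3.2, -12.6]), array([12.3, -4.3])]
label_roll scene [([337.3, 279.2], 0.56)]
label_roll top [([152.7, 212.9], 0.91)]
    [0.7087 0.3136 0.0034] [array([0.1, 0.8]), array([-0.6,  0.1])]
1.4 [ 6.95201506e-07  8.51218047e-01 -5.24812190e-01  4.84946648e-05] [-0.52886182 -0.14927964 -0.86007256] 0.9993053990674963
```

View pics/scene0.png

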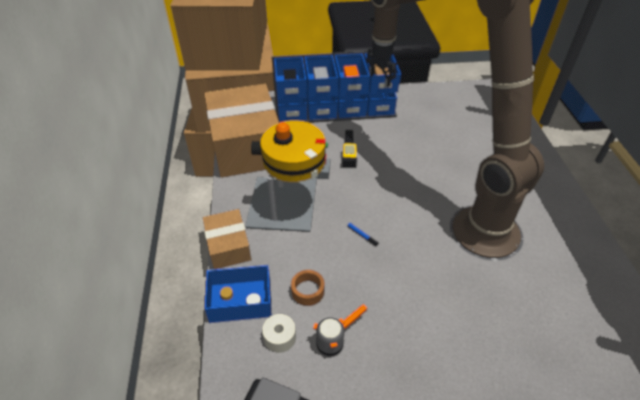

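View pics/top0.png

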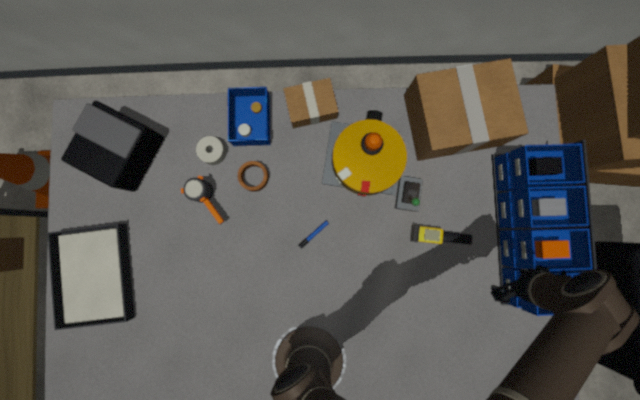

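```bash
cat > b.py <<'E'
from h import *
from scipy.optimize import least_squares
ims={c:cv2.imread(f"pics/{c}0.png") for c in("scene","top")}
for c,im in ims.items():
    hsv=cv2.cvtColor(im,cv2.COLOR_BGR2HSV)
    m=cv2.inRange(hsv,(18,140,90),(32,255,255))
    n,l,st,ce=cv2.connectedComponentsWithStats(m)
    g=pix(c,[.62,-.18,.295]); k=min([i for i in range(1,n) if st[i,4]>300],key=lambda i:np.hypot(ce[i][1]-g[0],ce[i][0]-g[1]))
    ct=max(cv2.findContours((l==k).astype(np.uint8),0,1)[0],key=cv2.contourArea)
    ct=cv2.convexHull(ct)[:,0]; hull=np.zeros(m.shape,np.uint8); cv2.fillPoly(hull,[ct],255)
    ct=max(cv2.findContours(hull,0,1)[0],key=cv2.contourArea)[:,0]
    P=np.array([atz(c,(v,u),.295)[:2] for u,v in ct]); o=ray(c,(200,320))[0][:2]
    cen=P.mean(0)
    for _ in range(4):
        d=P-cen; w=(o-cen)/np.linalg.norm(o-cen); s=P[(d@w)<0.02]
        f=least_squares(lambda q:np.hypot(*(s-q[:2]).T)-q[2],[*cen,.1],loss="soft_l1",f_scale=.002); cen=f.x[:2]
        f2=least_squares(lambda q:np.hypot(*(s-q[:2]).T)-.1,cen,loss="soft_l1",f_scale=.002)
    print(c,"drum",f.x.round(4),"r fixed",f2.x.round(4),st[k])
    for nm,lo,hi,b in(("red",(0,150,120),(7,255,255),(.53,-.16,.28)),("green",(45,80,40),(85,255,255),(.5,-.34,.13)),("orange",(5,170,120),(17,255,255),(.5,.3,.05))):
        mm=cv2.inRange(hsv,lo,hi)
        n,l,st2,ce=cv2.connectedComponentsWithStats(mm); g=pix(c,b)
        print(nm,[(ce[i][::-1].round(1).tolist(),int(st2[i,4])) for i in range(1,n) if np.hypot(ce[i][1]-g[0],ce[i][0]-g[1])<45 and st2[i,4]>3])
T=ims["top"];S=ims["scene"]
z=lambda im,r,c,h,w:cv2.resize(im[r:r+h,c:c+w],(400,300),interpolation=2)
cv2.imwrite("pics/c1.png",np.vstack([np.hstack([z(T,110,320,90,120),z(S,110,235,90,120)]),np.hstack([z(T,150,160,75,100),z(S,285,290,75,100)])]))
E
python3 b.py
```

```text
scene drum [ 0.6288 -0.186   0.1006] r fixed [ 0.6288 -0.1867] [ 259  121   67   49 2190]
red [([140.9, 320.9], 21)]
green [([144.4, 326.2], 5)]
orange [([316.4, 352.9], 191), ([325.9, 315.2], 11), ([344.5, 333.1], 26)]
top drum [ 0.6254 -0.1873  0.0978] r fixed [ 0.6233 -0.1856] [ 332  119   75   75 3712]
red [([186.4, 364.9], 65)]
green [([201.1, 415.0], 45)]
orange [([177.2, 200.2], 9), ([190.4, 181.8], 5), ([209.2, 211.6], 155)]
```

View pics/c1.png

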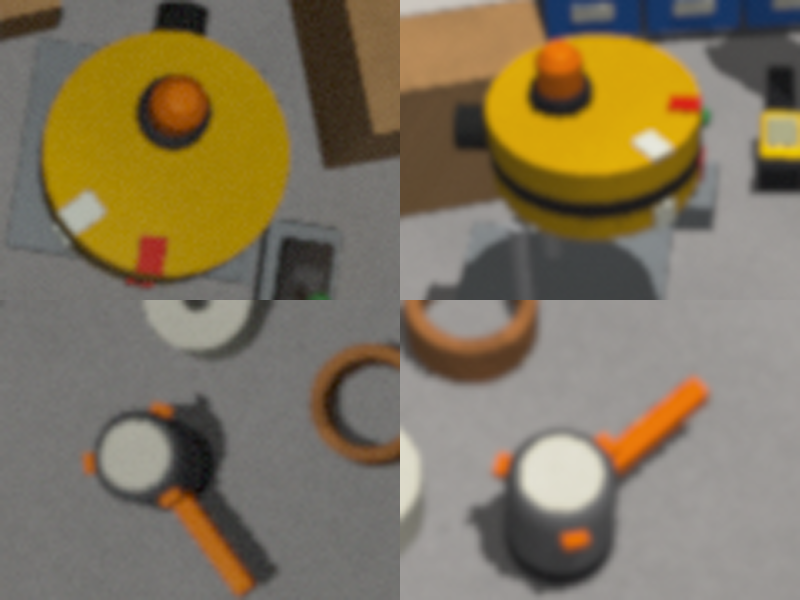

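```bash
python3 - <<'E'
from h import *
C=np.array([.626,-.1865])
for nm,rc in(("red",(186.7,365.4)),("white",(173.9,344.9))):
    d=atz("top",rc,.295)[:2]-C; print(nm,np.hypot(*d).round(4),np.degrees(np.arctan2(-d[1],-d[0])).round(1))
for nm,rc in(("red",(141.2,320.5)),("white",(153.4,310.8))):
    d=atz("scene",rc,.295)[:2]-C; print(nm,np.hypot(*d).round(4),np.degrees(np.arctan2(-d[1],-d[0])).round(1))
a=atz("top",(188.75,193.75),.096);b=atz("scene",(328,330.5),.096);print("cup top",a,b,tri([("top",(188.75,193.75)),("scene",(328,330.5))]))
e=atz("top",(220,220.2),.062); e2=atz("scene",(305,365),.062);print("end",e,e2)
print("grip",tri([("scene",(311.4,358.9)),("top",(218.9,215.8))]), atz("top",(209.2,211.6),.06),atz("scene",(316.4,352.9),.055))
print("green",tri([("top",(201.1,415)),("scene",(145,326.5))]))
print(pix("top",[.574,.349,.096]),pix("scene",[.574,.349,.096]))
E
```

```text
red 0.0859 -8.8
white 0.0824 -53.3
red 0.0852 -9.0
white 0.0827 -53.5
cup top [0.57180536 0.34903633 0.096     ] [0.57209756 0.34963544 0.096     ] [0.5719641  0.34926727 0.09527488]
end [0.47101796 0.27364193 0.062     ] [0.46410464 0.27152329 0.062     ]
grip [0.47945553 0.28822761 0.05776064] [0.50708437 0.30228937 0.06      ] [0.50251388 0.29943883 0.055     ]
green [ 0.50596722 -0.3416725   0.13676237]
[188.06632622 193.76277122] [327.85511145 329.75305678]
```

The scene camera shows the cup at about (328,330), with its handle end at (305,365). The tape roll is at (288,308) and the drum is around (147,292). In the top view the drum is at (156,369), the red mark at (187,365), the white mark at (174,345) and the green tip at (201,415). That puts the mount at about (.626,-.1865) with yaw -8.7°, and the cup at (.572,.349) with yaw 35.7°.

```bash
cat >> h.py <<'E'
M=np.array([.626,-.1865,.18]); MY=-8.7
def tool(cup,yaw,lean=40,back=0,sag=0):
    "tool pose that holds a cup (underside centre, yaw deg)"
    y=np.radians(yaw);l=np.radians(lean); h=-np.array([np.cos(y),np.sin(y),0])
    x=np.array([np.sin(y),-np.cos(y),0]); z=-np.cos(l)*np.array([0,0,1.])-np.sin(l)*h
    R=Ro.from_matrix(np.array([x,np.cross(z,x),z]).T)
    return np.array(cup)+.112*h+[0,0,.052]+z*(.019-back),R
E
python3 -c "
from h import *
X,R=tool([.572,.349,0],35.7,back=.11);print(X);go(X,R)"
```

```text
[0.4335449  0.24950992 0.12171004]
xyz [-653.2 -499.4  109.6] rot [39.91 -3.15 -8.64]
```

```bash
R='{"xyz":[-653,-499,60],"rot":[0,0,0],"claw":85}'; python3 -m creep '[{"xyz":[-32,-24,0],"rot":[5,0,-1],"claw":60},{"xyz":[-70,-53,0],"rot":[10,-1,-2],"claw":60},{"xyz":[-108,-82,0],"rot":[15,-1,-3],"claw":60},{"xyz":[-146,-111,5],"rot":[20,-1,-4],"claw":60},{"xyz":[-184,-140,10],"rot":[25,-2,-5],"claw":60},{"xyz":[-222,-169,15],"rot":[30,-2,-6],"claw":60},{"xyz":[-260,-198,20],"rot":[35,-3,-8],"claw":60},{"xyz":[-298,-227,25],"rot":[39.9,-3.2,-8.6],"claw":60}]'
python3 -c "
from h import *
go(*tool([.572,.349,0],35.7,back=.11))"
```

```text
clock: 2.2
eef_pos: [0.3501, -0.1893, 0.2067]
orientation: [-0.305, 0.836, -0.429, 0.157]
ft_force: [0.5, 0.5, 0.4]
grip_width: 0.701
xyz [-307.8 -192.9  273.3] rot [-0.14 -0.07  0.03]
```

```bash
python3 -m creep '[{"xyz":[-30,-19,27],"rot":[0,0,0],"claw":60},{"xyz":[-62,-39,55],"rot":[0,0,0],"claw":60},{"xyz":[-94,-59,83],"rot":[0,0,0],"claw":60},{"xyz":[-126,-79,111],"rot":[0,0,0],"claw":60},{"xyz":[-158,-99,139],"rot":[0,0,0],"claw":60},{"xyz":[-190,-119,167],"rot":[0,0,0],"claw":60},{"xyz":[-222,-139,195],"rot":[0,0,0],"claw":60},{"xyz":[-254,-159,225],"rot":[0,0,0],"claw":60}]'
python3 -m creep '[{"xyz":[-30,-19,27],"rot":[0,0,0],"claw":60},{"xyz":[-54,-34,48],"rot":[0,0,0],"claw":60},{"xyz":[-54,-34,48],"rot":[0,0,0],"claw":60},{"xyz":[-54,-34,48],"rot":[0,0,0],"claw":60}]'
cat > see.py <<'E'
from h import *
import sys
# crop both cameras around a world point, side by side, with network marks
def see(f,P,hw=50,names=()):
    o=[]
    for c in("top","scene"):
        im=manip.get_image(c)[:,:,::-1].copy(); r,k=pix(c,P).round().astype(int)
        r=np.clip(r,hw,399-hw);k=np.clip(k,hw,639-hw); print(c,"crop origin row,col",r-hw,k-hw)
        o.append(cv2.resize(im[r-hw:r+hw,k-hw:k+hw],(400,400),interpolation=cv2.INTER_CUBIC))
        for n in names: print(c,n,[(np.round(x["location"],1).tolist(),round(x["confidence"],2)) for x in manip.mark_of(c,n)[:2]])
    cv2.imwrite(f,np.hstack(o))
E
python3 -c "
from see import *
see('pics/d1.png',[.5,.29,.08])
go(*tool([.572,.349,0],35.7,back=.0))"
```

```text
clock: 3.0
eef_pos: [0.4038, 0.0446, 0.1454]
orientation: [-0.304, 0.838, -0.431, 0.143]
ft_force: [3.8, -34.3, -8.6]
grip_width: 0.702
clock: 3.4
eef_pos: [0.3949, 0.0941, 0.1439]
orientation: [-0.292, 0.847, -0.428, 0.118]
ft_force: [0.3, -0.3, 0.2]
grip_width: 0.707
top crop origin row,col 161 164
scene crop origin row,col 259 304
xyz [-93.4 -90.8 206.3] rot [ 3.41  3.3  -0.59]
```

View pics/d1.png

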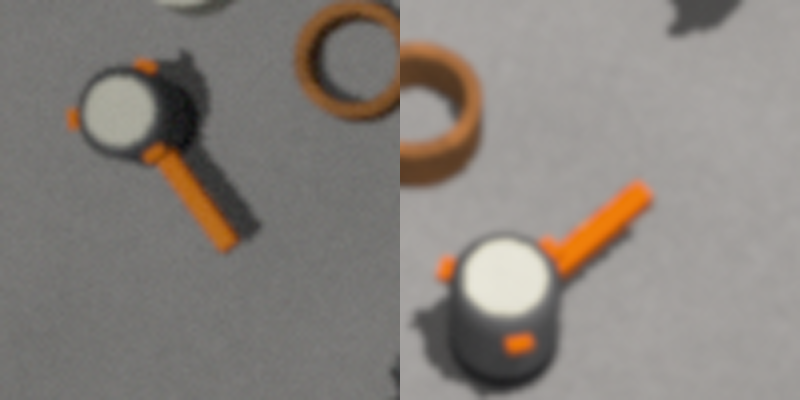

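```bash
python3 -c "
from h import *
p,r,s=pose();print(np.round(s['qpos'],2),np.round(s['joint_vel'],2),p)
go(*tool([.572,.349,0],35.7,back=.11))"
```

```text
[ 1.37  0.29 -1.46  2.54 -1.03  0.13  0.05] [ 0.01  0.01 -0.    0.    0.    0.   -0.  ] [0.39498133 0.09331545 0.14383686]
xyz [-99.6 -84.3  96.7] rot [ 3.41  3.3  -0.59]
```

```bash
cat >> h.py <<'E'
def down(yaw):
    return tool([0,0,0],yaw,lean=0)[1]
def q(): print("q",np.round(manip.state()["qpos"],2),"clock",manip.state()["clock"])
E
python3 -c "
from h import *
q();go([.35,-.19,.25],down(26.7)); go([.35,-.19,.25],tool([0,0,0],36,40)[1])"
```

```text
q [ 1.37  0.29 -1.46  2.54 -1.03  0.13  0.05] clock 3.5
xyz [ 192.4   97.1 -217. ] rot [-36.24   6.22   9.28]
xyz [ 192.4   97.1 -217. ] rot [ 3.4   3.11 -0.82]
```

```bash
python3 -m creep '[{"xyz":[24,12,-27],"rot":[-5,1,1],"claw":60},{"xyz":[48,24,-54],"rot":[-9,2,2],"claw":60},{"xyz":[72,36,-81],"rot":[-14,2,4],"claw":60},{"xyz":[96,48,-108],"rot":[-18,3,5],"claw":60},{"xyz":[120,60,-135],"rot":[-23,4,6],"claw":60},{"xyz":[144,72,-163],"rot":[-27,5,7],"claw":60},{"xyz":[168,85,-190],"rot":[-32,6,8],"claw":60},{"xyz":[192,97,-217],"rot":[-36.2,6.2,9.3],"claw":60}]'; python3 -c "
from h import *
q();go([.35,-.19,.25],down(26.7));go([.40,-.19,.3],down(26.7+100));go([.40,-.19,.3],down(26.7-45))"
```

```text
clock: 4.3
eef_pos: [0.349, -0.1928, 0.2509]
orientation: [0.002, 0.85, -0.527, 0.0]
ft_force: [-0.6, 0.2, -0.6]
grip_width: 0.701
q [ 1.62  0.14 -1.3   2.02  0.16  1.09 -0.86] clock 4.3
xyz [-2.1 -2.1  0.9] rot [ 0.19 -0.15 -0.27]
xyz [ 20.3 -46.7 -49.2] rot [ 2.7000e-01  5.0000e-02 -1.0027e+02]
xyz [ 20.3 -46.7 -49.2] rot [ 0.12 -0.22 44.73]
```

```bash
cat > kin.py <<'E'
from h import *
from scipy.optimize import least_squares
import itertools,json,os
def fk(q,par,s):
    b,d1,a1,d3,a3,d5,a5,d7,t=par[:9]
    R=Ro.from_euler("z",b);p=np.zeros(3)
    for i,(dz,dx) in enumerate([(d1,a1),None or (0,0),(d3,a3),(0,0),(d5,a5),(0,0),(0,0)]):
        ax="z" if i%2==0 else "y"
        R=R*Ro.from_euler(ax,s[i]*q[i])
        p=p+R.apply([dx,0,dz])
    R=R*Ro.from_euler("z",t); return p+R.apply([0,0,d7]),R
E
cat > fit.py <<'E'
from kin import *
p,r,s=pose()
D=[([1.037,.411,-.013,1.596,.006,1.134,-.082],[.281,-.558,.231],[0,.8512,-.5248,0]),
   ([1.37,.29,-1.46,2.54,-1.03,.13,.05],[.39498,.0933,.14384],[-.292,.847,-.428,.118]),
   (s["qpos"],p,s["orientation"])]
D=[(q,np.array(x),Ro.from_quat(np.array(o)[[1,2,3,0]])) for q,x,o in D]
best=[]
for sg in itertools.product([1,-1],repeat=4):
    S=[sg[0],1,sg[1],1,sg[2],1,sg[3]]
    def res(P):
        o=[]
        for q,x,R in D:
            a,b=fk(q,P,S); o+=list(a-x)+list(.3*(b.inv()*R).as_rotvec())
        return o+list(np.array(P)[[2,4,6]]*.02)
    for t0 in(0,1.6,3.1,-1.6):
      for b0 in (0,1.6,3.1,-1.6):
        f=least_squares(res,[b0,.33,0,.4,0,.4,0,.25,t0]); best.append((f.cost,S,f.x.tolist()))
best.sort(key=lambda b:b[0])
for b in best[:6]: print(b[0],b[1],np.round(b[2],3))
json.dump(best[0],open("kin.json","w"))
E
python3 fit.py
```

```text
8.841702734346158e-05 [-1, 1, -1, 1, -1, 1, -1] [-0.071  0.209 -0.014  0.62  -0.034  0.473  0.016  0.343  3.075]
8.841702734346194e-05 [-1, 1, -1, 1, -1, 1, -1] [-0.071  0.209 -0.014  0.62  -0.034  0.473  0.016  0.343  3.075]
8.84170273434625e-05 [-1, 1, -1, 1, -1, 1, -1] [-0.071  0.209 -0.014  0.62  -0.034  0.473  0.016  0.343 -3.208]
8.841702734346284e-05 [-1, 1, -1, 1, -1, 1, -1] [-0.071  0.209 -0.014  0.62  -0.034  0.473  0.016  0.343  3.075]
8.841702734346329e-05 [-1, 1, -1, 1, -1, 1, -1] [-0.071  0.209 -0.014  0.62  -0.034  0.473  0.016  0.343 -3.208]
8.841702734346333e-05 [-1, 1, -1, 1, -1, 1, -1] [-0.071  0.209 -0.014  0.62  -0.034  0.473  0.016  0.343 -3.208]
```

```bash
cat >> kin.py <<'E'
_c,S,PAR=json.load(open("kin.json")) if os.path.exists("kin.json") else (0,0,0)
LO=np.array([-2.95,-.29,-1.47,.14,-1.03,.13,-2.86]);HI=np.array([2.95,1.99,1.44,2.54,4.17,1.85,2.86])
def ik(q0,X,R,w=.0,qr=None):
    f=lambda q:np.r_[(lambda a:np.r_[(a[0]-X),.3*(a[1].inv()*R).as_rotvec()])(fk(q,PAR,S)),w*(q-(q0 if qr is None else qr))]
    s=least_squares(f,np.clip(q0,LO+.01,HI-.01),bounds=(LO,HI)); return s.x,np.linalg.norm(f(s.x)[:6])
def err(q,X,R):
    a,b=fk(q,PAR,S);return np.r_[X-a,(R*b.inv()).as_rotvec()]
def jac(q):
    a,b=fk(q,PAR,S);J=[]
    for i in range(7):
        e=np.array(q,float);e[i]+=1e-5;c,d=fk(e,PAR,S);J.append(np.r_[(c-a),(d*b.inv()).as_rotvec()]/1e-5)
    return np.array(J).T
def track(q,X,R,n=15):
    "predict joints by small min-norm steps on a straight line"
    a,b=fk(q,PAR,S);rv=(R*b.inv()).as_rotvec();q=np.array(q,float)
    for k in range(1,n+1):
        for _ in range(2):
            J=jac(q);e=err(q,a+(X-a)*k/n,Ro.from_rotvec(rv*k/n)*b)
            q=np.clip(q+J.T@np.linalg.solve(J@J.T+1e-4*np.eye(6),e),LO,HI)
    return q,np.abs(err(q,X,R)).max()
E
cat > plan.py <<'E'
from kin import *
from h import *
flip=Ro.from_euler("z",np.pi)
T={}
T["cup"]=tool([.572,.349,0],35.7)
T["white"]=tool(M+[0,0,-.0685],MY-45)
T["red"]=tool(M+[0,0,-.0685],MY)
for f in(0,1):
  for l in (35,40,45):
    for n,(c,y) in dict(pre=([.572,.349,0.08],35.7),cup=([.572,.349,0],35.7),low=(M+[0,0,-.13],MY-45),white=(M+[0,0,-.0685],MY-45),red=(M+[0,0,-.0685],MY)).items():
        X,R=tool(c,y,l); R=R*flip if f else R
        b=min((ik(np.array([g,.6,h,1.6,k,1,j]),X,R,.002,np.array([g,.6,0,1.6,0,1,j])) for g in(-.4,.2) for h in(-.5,.5) for k in(0,1) for j in(-1.5,1.5)),key=lambda r:(r[1]>.005, np.abs(r[0][[2,4]]).max()))
        print(f,l,n,b[0].round(2),round(b[1],4))
qs=[1.037,.411,-.013,1.596,.006,1.134,-.082]; qn=manip.state()["qpos"]
print("now->start",track(qn,np.array([.281,-.558,.231]),down(26.7)))
qa,_=track(qs,np.array([.35,-.1893,.2067]),tool([0,0,0],36,40)[1]);print("hist",qa.round(2),_)
qa,_=track(qa,*tool([.572,.349,0],35.7,back=.11));print(qa.round(2),_)
E
python3 plan.py
```

```text
0 35 pre [ 0.08  0.4  -0.85  2.34  1.93  0.28  2.84] 0.0001
0 35 cup [ 0.12  0.67 -0.98  2.41  2.2   0.59  2.64] 0.0001
0 35 low [-0.92  0.67  1.05  2.16 -0.36  0.23 -2.25] 0.0
0 35 white [-0.23  0.34  0.01  2.12  1.03  0.63  2.72] 0.0
0 35 red [ 1.01  0.3  -0.85  2.31  1.43  0.13 -2.86] 0.0008
0 40 pre [ 0.25  0.5  -1.1   2.41  2.15  0.48  2.67] 0.0001
0 40 cup [ 0.15  0.74 -1.04  2.47  2.36  0.73  2.53] 0.0001
0 40 low [-0.99  0.73  1.11  2.2  -0.46  0.15 -2.2 ] 0.0
0 40 white [-0.31  0.36  0.06  2.16  1.19  0.65  2.52] 0.0
0 40 red [ 1.2   0.39 -1.11  2.4   2.15  0.28  2.73] 0.0001
0 45 pre [ 0.3   0.59 -1.2   2.47  2.3   0.65  2.56] 0.0001
0 45 cup [ 0.15  0.8  -1.04  2.52  2.52  0.88  2.43] 0.0001
0 45 low [-1.07  0.83  1.23  2.24 -1.03  0.13 -1.68] 0.002
0 45 white [-1.14  0.74  1.32  2.19 -0.41  0.22 -2.24] 0.0
0 45 red [ 1.31  0.51 -1.3   2.46  2.27  0.48  2.66] 0.0001
1 35 pre [ 0.35  0.6  -1.31  2.34  1.73  0.59 -0.06] 0.0002
1 35 cup [ 0.3   0.97 -1.43  2.4   1.94  0.98 -0.16] 0.0001
1 35 low [-0.91  0.66  1.03  2.16 -0.29  0.22  0.82] 0.0
1 35 white [-0.25  0.34  0.04  2.
[... 268 characters left out ...]
white [-0.33  0.36  0.07  2.16  1.19  0.65 -0.62] 0.0
1 40 red [ 1.37  0.6  -1.47  2.39  1.82  0.56 -0.05] 0.0002
1 45 pre [ 0.39  0.78 -1.47  2.46  2.08  0.87 -0.33] 0.0001
1 45 cup [ 0.3   1.11 -1.47  2.52  2.22  1.19 -0.3 ] 0.0001
1 45 low [-0.99  0.73  0.97  2.24  1.11  0.13 -0.72] 0.001
1 45 white [-1.14  0.73  1.3   2.19 -0.35  0.21  0.85] 0.0
1 45 red [ 1.37  0.63 -1.47  2.46  2.08  0.62 -0.28] 0.0002
now->start (array([ 1.68059168,  0.58661264, -1.05241529,  1.60850974,  0.52933126,
        1.26036152, -0.56727269]), np.float64(6.111800052721605e-07))
hist [ 1.26  0.16 -0.24  2.24 -0.79  1.03  0.6 ] 9.178131653020394e-07
[ 0.97  0.32 -1.47  2.53 -1.03  0.13 -0.21] 0.21286140706405565
```

```bash
cat > search.py <<'E'
from kin import *
from h import *
import multiprocessing as mp
flip=Ro.from_euler("z",np.pi)
cup=np.array([.572,.349,0])
LEGS=[(cup+[0,0,.09],35.7,6),([.50,.12,.09],-10,8),([.54,-.07,.06],-53.7,8),(M+[0,0,-.125],-53.7,6),(M+[0,0,-.0685],-53.7,4),(M+[0,0,-.0685],-31,5),(M+[0,0,-.0685],-8.7,5),(M+[0,0,-.074],-8.7,2)]
def mar(q): return np.minimum(q-LO,HI-q).min()
def run(a):
    f,l,seed=a; rng=np.random.default_rng(seed)
    X,R=tool(cup,35.7,l); R=R*flip if f else R
    q,e=ik(rng.uniform(LO+.1,HI-.1),X,R)
    if e>.003: return None
    m=[mar(q)];qq=q
    for c,y,n in LEGS:
        X,R=tool(c,y,l); R=R*flip if f else R
        qq,e=track(qq,X,R,n); m.append(mar(qq) if e<.02 else -e)
        if e>.02: break
    return min(m),f,l,q.round(3).tolist(),np.round(m,2).tolist()
if __name__=="__main__":
    jobs=[(f,l,s) for f in(0,1) for l in(35,38,41,45) for s in range(60)]
    with mp.Pool() as p: r=[x for x in p.imap_unordered(run,jobs,4) if x]
    r.sort(key=lambda x:-x[0]); print(len(r))
    for x in r[:14]: print(x)
    json.dump(r,open("s.json","w"))
E
export OMP_NUM_THREADS=1; nproc; time timeout 400 python3 search.py
```

```text
1
248
(np.float64(0.03146505234923369), 1, 35, [0.223, 0.785, -1.192, 2.406, 2.057, 0.744, -0.32], [0.13, 0.21, 0.03, 0.26, 0.35, 0.4, 0.24, 0.04, 0.05])
(np.float64(0.031092294080762528), 1, 35, [0.233, 0.8, -1.214, 2.406, 2.045, 0.763, -0.303], [0.13, 0.21, 0.03, 0.26, 0.35, 0.4, 0.24, 0.07, 0.08])
(np.float64(0.02982670612677385), 1, 35, [0.27, 0.872, -1.313, 2.405, 1.993, 0.857, -0.232], [0.14, 0.06, 0.03, 0.26, 0.35, 0.39, 0.24, 0.22, 0.21])
(np.float64(0.006061268242563145), 0, 38, [0.09, 0.667, -0.927, 2.445, 2.382, 0.626, 2.48], [0.09, 0.16, 0.01, 0.25, 0.34, 0.38, 0.21, 0.01, 0.03])
(np.float64(0.006006403949447403), 1, 38, [0.092, 0.668, -0.93, 2.445, 2.379, 0.627, -0.659], [0.09, 0.17, 0.01, 0.25, 0.34, 0.39, 0.21, 0.01, 0.03])
(np.float64(0.005664212760549958), 1, 38, [0.102, 0.676, -0.949, 2.445, 2.363, 0.637, -0.64], [0.09, 0.17, 0.01, 0.25, 0.34, 0.39, 0.21, 0.01, 0.03])
(np.float64(0.005655193242783962), 1, 38, [0.103, 0.677, -0.95, 2.445, 2.363, 0.637, -0.639], [0.09, 0.17, 0.01, 0.25, 0.34, 0.39, 0.21, 0.01, 0.03])
(np.float64(0.0048312721598491315), 1, 38, [0.128, 
[... 335 characters left out ...]
55], [0.1, 0.17, 0.0, 0.25, 0.33, 0.38, 0.21, 0.03, 0.05])
(np.float64(0.003601575426787157), 1, 38, [0.061, 0.647, -0.878, 2.446, 2.427, 0.602, -0.712], [0.09, 0.14, 0.01, 0.25, 0.34, 0.39, 0.21, 0.0, 0.02])
(np.float64(0.0034020414229569695), 1, 38, [0.171, 0.74, -1.077, 2.444, 2.258, 0.713, -0.516], [0.1, 0.17, 0.0, 0.25, 0.33, 0.38, 0.21, 0.04, 0.06])
(np.float64(0.0033885801856698983), 1, 38, [0.172, 0.74, -1.078, 2.444, 2.257, 0.713, -0.515], [0.1, 0.17, 0.0, 0.25, 0.33, 0.38, 0.21, 0.04, 0.06])
(np.float64(0.0033664005514243978), 1, 38, [0.059, 0.646, -0.875, 2.446, 2.429, 0.601, -0.715], [0.09, 0.14, 0.01, 0.25, 0.34, 0.39, 0.21, 0.0, 0.02])
real	0m25.604s
user	1m35.056s
sys	0m0.259s
```

```bash
cat > path.py <<'E'
from search import *
LEGS[1]=([.56,.12,.10],-10,8)
def chain(q,l=35):
    m=[];
    for c,y,n in LEGS:
        X,R=tool(c,y,l); q,e=track(q,X,R*flip,n); m.append(mar(q) if e<.02 else -e)
    return m
if __name__=="__main__":
    qn=np.array(manip.state()["qpos"])
    Xg,Rg=tool(cup,35.7,35); Xp,Rp=tool(cup,35.7,35,back=.10)
    qc=np.array([.25,.83,-1.26,2.406,2.02,.80,-.27]); qc,_=ik(qc,Xg,Rg*flip)
    print("chain",np.round(chain(qc),2))
    qp,e=track(qc,Xp,Rp*flip,8); print("pre",qp.round(2),e,mar(qp))
    rng=np.random.default_rng(0);best=None
    for k in range(25):
        v=(qn+qp)/2+(rng.normal(0,.35,7) if k else 0)
        v=np.clip(v,LO+.15,HI-.15)
        W=[]
        for t in np.linspace(0,1,6)[1:]:
            W.append((1-t)**2*qn+2*t*(1-t)*v+t*t*qp)
        q=qn.copy();m=[];z=[];W2=[fk(w,PAR,S) for w in W]; W2[-1]=(Xp,Rp*flip)
        for X,R in W2: q,e=track(q,X,R,5);m.append(mar(q));z.append(X[2])
        if min(z)<.1 or e>.01: continue
        qe,e2=track(q,Xg,Rg*flip,6); c=chain(qe); sc=min(m+c+[mar(qe)])
        if best is None or sc>best[0]: best=(sc,q,m,c,W2,qe);print(k,round(sc,3),q.round(2),np.round(m,2),np.round(c,2))
    json.dump([(X.tolist(),R.as_quat().tolist()) for X,R in best[4]],open("wp.json","w"))
    for X,R in best[4]: print(X.round(3))
E
time python3 path.py
```

```text
chain [0.14 0.13 0.26 0.35 0.4  0.24 0.11 0.12]
pre [ 0.46  0.54 -1.4   2.44  1.76  0.56 -0.13] 5.418310187047983e-06 0.06871868847213847
0 0.0 [ 0.48  0.59 -1.47  2.44  1.73  0.63 -0.1 ] [0.13 0.1  0.08 0.03 0.  ] [0.08 0.13 0.26 0.35 0.4  0.24 0.19 0.2 ]
2 0.077 [ 0.45  0.51 -1.36  2.44  1.78  0.52 -0.15] [0.14 0.12 0.1  0.1  0.1 ] [0.19 0.13 0.26 0.35 0.4  0.24 0.08 0.09]
11 0.078 [ 0.45  0.51 -1.37  2.44  1.78  0.53 -0.15] [0.25 0.28 0.25 0.18 0.1 ] [0.19 0.13 0.26 0.35 0.4  0.24 0.08 0.09]
[ 0.441 -0.299  0.223]
[ 0.557 -0.256  0.197]
[ 0.618 -0.097  0.166]
[0.578 0.102 0.139]
[0.443 0.257 0.118]
real	0m16.818s
user	0m16.812s
sys	0m0.192s
```

```bash
sed -i 's/if min(z)<.1 or e>.01: continue/if min(z)<.12 or e>.01 or any(np.hypot(*(X[:2]-M[:2]))<.25 for X,R in W2): continue/; s/range(25)/range(60)/; s/min(z)<.12/min(z)<.11/' path.py; python3 path.py; cat > nx.py <<'E'
from h import *
import json,sys
k=int(sys.argv[1]);X,qq=json.load(open("wp.json"))[k];go(X,Ro.from_quat(qq))
E
python3 nx.py 0
```

```text
chain [0.14 0.13 0.26 0.35 0.4  0.24 0.11 0.12]
pre [ 0.46  0.54 -1.4   2.44  1.76  0.56 -0.13] 5.418310187047983e-06 0.06871868847213847
29 0.022 [ 0.47  0.57 -1.44  2.44  1.74  0.6  -0.11] [0.1  0.07 0.05 0.02 0.03] [0.11 0.13 0.26 0.35 0.4  0.24 0.15 0.16]
[ 0.385 -0.103  0.199]
[ 0.413 -0.02   0.166]
[0.433 0.07  0.142]
[0.442 0.165 0.124]
[0.443 0.257 0.118]
xyz [-64.1 -72.2  51.4] rot [ -3.31   9.82 -29.24]
```

```bash
python3 -m creep '[{"xyz":[-16,-18,13],"rot":[-0.8,2.5,-7.3],"claw":60},{"xyz":[-32,-36,26],"rot":[-1.6,4.9,-14.6],"claw":60},{"xyz":[-48,-54,39],"rot":[-2.5,7.4,-22],"claw":60},{"xyz":[-64,-72,51],"rot":[-3.3,9.8,-29.2],"claw":60},{"xyz":[-64,-72,51],"rot":[-3.3,9.8,-29.2],"claw":60}]'; python3 -c "
from h import *
q()"; python3 nx.py 1
```

```text
clock: 4.8
eef_pos: [0.3847, -0.1005, 0.1983]
orientation: [0.07, 0.953, -0.289, 0.056]
ft_force: [0.9, -0.8, -0.3]
grip_width: 0.701
q [ 1.28  0.18 -1.36  2.16  0.43  0.93 -0.92] clock 4.8
xyz [-24.9 -85.3  20.1] rot [  0.48  10.02 -33.47]
```

```bash
python3 -m creep '[{"xyz":[-6,-20,5],"rot":[0,2.4,-8],"claw":60},{"xyz":[-12,-40,10],"rot":[0.2,4.8,-16],"claw":60},{"xyz":[-18,-60,15],"rot":[0.3,7.2,-24],"claw":60},{"xyz":[-25,-85,20],"rot":[0.5,10,-32],"claw":60},{"xyz":[-25,-85,20],"rot":[0.5,10,-33.5],"claw":60},{"xyz":[-25,-85,20],"rot":[0.5,10,-33.5],"claw":60}]'; python3 -c "
from h import *
q()"; python3 nx.py 2
```

```text
clock: 5.4
eef_pos: [0.4125, -0.0212, 0.1661]
orientation: [0.104, 0.988, 0.004, 0.116]
ft_force: [1.4, -1.5, -0.5]
grip_width: 0.702
q [ 0.99  0.23 -1.37  2.27  0.72  0.81 -0.86] clock 5.4
xyz [ 17.6 -94.3   9.2] rot [  2.35  10.84 -37.37]
```

```bash
python3 -m creep '[{"xyz":[4,-20,2],"rot":[0.5,2.3,-8],"claw":60},{"xyz":[8,-40,4],"rot":[1,4.6,-16],"claw":60},{"xyz":[12,-60,6],"rot":[1.5,7,-24],"claw":60},{"xyz":[16,-84,8],"rot":[2,9.3,-32],"claw":60},{"xyz":[17.6,-94.3,9.2],"rot":[2.4,10.8,-37.4],"claw":60},{"xyz":[17.6,-94.3,9.2],"rot":[2.4,10.8,-37.4],"claw":60}]'; python3 -c "
from h import *
q()"; python3 nx.py 3
```

```text
clock: 6.0
eef_pos: [0.4334, 0.0685, 0.1417]
orientation: [0.114, 0.922, 0.331, 0.166]
ft_force: [-0.6, -1.3, 0.1]
grip_width: 0.706
q [ 0.77  0.31 -1.38  2.35  1.04  0.71 -0.68] clock 6.0
xyz [ 64.3 -73.4   9.4] rot [  1.17  12.67 -39.56]
```

```bash
python3 -m creep '[{"xyz":[13,-15,2],"rot":[0.2,2.5,-8],"claw":60},{"xyz":[26,-30,4],"rot":[0.5,5,-16],"claw":60},{"xyz":[39,-45,6],"rot":[0.7,7.5,-24],"claw":60},{"xyz":[52,-60,8],"rot":[1,10,-32],"claw":60},{"xyz":[64.3,-73.4,9.4],"rot":[1.2,12.7,-39.6],"claw":60},{"xyz":[64.3,-73.4,9.4],"rot":[1.2,12.7,-39.6],"claw":60}]'; python3 -c "
from h import *
q()"; python3 nx.py 4
```

```text
clock: 6.6
eef_pos: [0.4425, 0.1634, 0.1243]
orientation: [0.118, 0.734, 0.633, 0.213]
ft_force: [-0.6, -0.3, -0.4]
grip_width: 0.707
q [ 0.61  0.43 -1.37  2.4   1.39  0.63 -0.4 ] clock 6.6
xyz [ 90.5 -17.7  14.7] rot [ -4.47  13.69 -40.52]
```

```bash
python3 -m creep '[{"xyz":[18,-4,3],"rot":[-0.9,2.7,-8],"claw":60},{"xyz":[36,-7,6],"rot":[-1.8,5.4,-16],"claw":60},{"xyz":[54,-11,9],"rot":[-2.6,8.1,-24],"claw":60},{"xyz":[72,-15,12],"rot":[-3.5,10.8,-32],"claw":60},{"xyz":[90.5,-17.7,14.7],"rot":[-4.5,13.7,-40.5],"claw":60},{"xyz":[90.5,-17.7,14.7],"rot":[-4.5,13.7,-40.5],"claw":60}]'; cat >> h.py <<'E'
def T(cup,yaw,back=0,lean=35):
    X,R=tool(cup,yaw,lean,back); return X,R*Ro.from_euler("z",np.pi)
E
python3 -c "
from see import *
q();see('pics/d2.png',[.48,.29,.1],45,['cup_grip','cup'])
go(*T([.572,.349,0],35.7,back=.0))"
```

```text
clock: 7.2
eef_pos: [0.4449, 0.2553, 0.1185]
orientation: [0.138, 0.438, 0.847, 0.268]
ft_force: [-0.8, -0.9, 0.6]
grip_width: 0.699
q [ 0.51  0.53 -1.32  2.42  1.79  0.52 -0.06] clock 7.2
top crop origin row,col 172 167
top cup_grip [([213.0, 218.0], 0.7)]
top cup [([192.1, 203.1], 0.86)]
scene crop origin row,col 259 316
scene cup_grip [([310.8, 359.6], 0.66)]
scene cup [([345.3, 329.3], 0.82)]
xyz [1.200e+00 1.000e-01 1.003e+02] rot [ 0.02  0.13 -0.21]
```

View pics/d2.png

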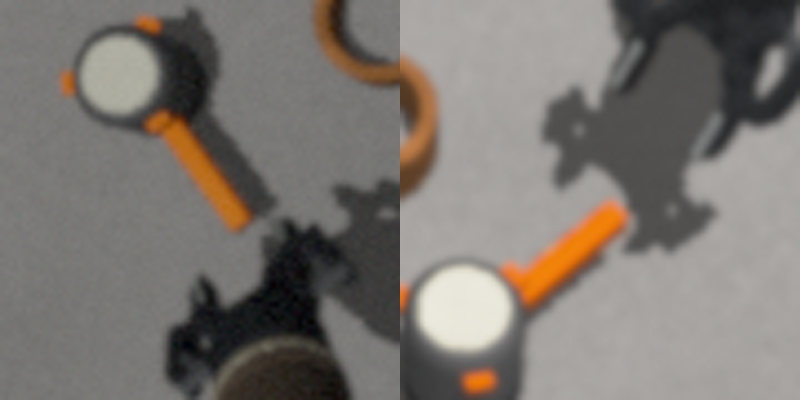

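The open fingers straddle the handle's axis. In the top crop the handle runs from (165,120) to (240,222), and the jaws are centred near (265,260).

```bash
python3 -m creep '[{"xyz":[1,0,30],"rot":[0,0,0],"claw":60},{"xyz":[1,0,60],"rot":[0,0,0],"claw":60},{"xyz":[1,0,85],"rot":[0,0,0],"claw":60},{"xyz":[1,0,100],"rot":[0,0,0],"claw":60},{"xyz":[1,0,100],"rot":[0,0,0],"claw":60}]'; python3 -c "
from see import *
q();see('pics/d3.png',[.50,.30,.06],40)
go(*T([.572,.349,0],35.7,back=.0))"
```

```text
clock: 8.0
eef_pos: [0.4899, 0.2898, 0.0351]
orientation: [0.137, 0.438, 0.847, 0.267]
ft_force: [-0.4, 0.9, -1.0]
grip_width: 0.702
q [ 0.3   0.84 -1.16  2.34  2.06  0.73 -0.18] clock 8.0
top crop origin row,col 171 172
scene crop origin row,col 276 314
xyz [-0.1  0.4  0.6] rot [-0.02  0.11 -0.28]
```

View pics/d3.png

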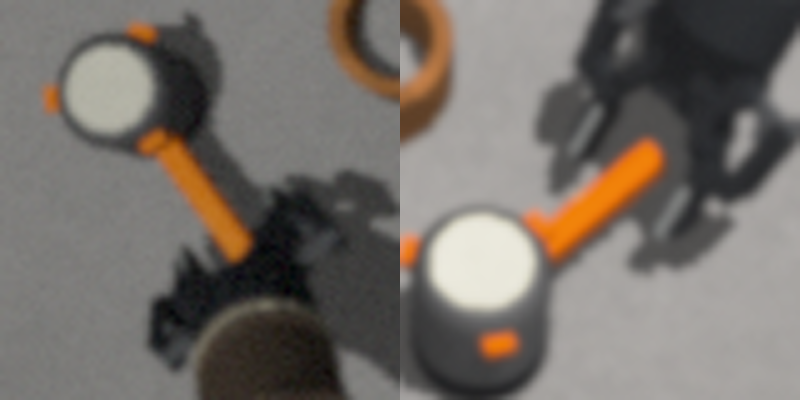

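The handle is between the pads, roughly centred in the scene crop at (650,155). Closing.

```bash
Z='{}'; python3 -m creep '[{"xyz":[0,0,0],"rot":[0,0,0],"claw":40},{"xyz":[0,0,0],"rot":[0,0,0],"claw":25},{"xyz":[0,0,0],"rot":[0,0,0],"claw":10},{"xyz":[0,0,0],"rot":[0,0,0],"claw":0},{"xyz":[0,0,0],"rot":[0,0,0],"claw":0},{"xyz":[0,0,0],"rot":[0,0,0],"claw":0},{"xyz":[0,0,0],"rot":[0,0,0],"claw":0}]'; python3 -c "
from h import *
q();go(*T([.572,.349,0.09],35.7))
go(*T([.572,.349,0.03],35.7))"
```

```text
clock: 8.8
eef_pos: [0.4896, 0.2895, 0.0372]
orientation: [0.138, 0.437, 0.847, 0.267]
ft_force: [-2.6, -2.1, 5.0]
grip_width: 0.197
q [ 0.3   0.83 -1.17  2.34  2.05  0.73 -0.18] clock 8.8
xyz [  0.2  51.7 -72.8] rot [ 0.02  0.16 -0.25]
xyz [  0.2  17.3 -23.6] rot [ 0.02  0.16 -0.25]
```

```bash
python3 -m creep '[{"xyz":[0,10,-14],"rot":[0,0,0],"claw":0},{"xyz":[0,21,-29],"rot":[0,0,0],"claw":0},{"xyz":[0,32,-44],"rot":[0,0,0],"claw":0},{"xyz":[0,43,-59],"rot":[0,0,0],"claw":0},{"xyz":[0,52,-73],"rot":[0,0,0],"claw":0},{"xyz":[0,52,-73],"rot":[0,0,0],"claw":0}]'; python3 -c "
from see import *
q();see('pics/d4.png',[.52,.32,.13],45,['cup','cup_grip','cup_lug'])
p,r,s=pose();print(s['ft_force'],s['ft_torque'],s['grip_width'])
go(*T([.56,.12,.10],-10))"
```

```text
clock: 9.4
eef_pos: [0.4909, 0.2902, 0.1288]
orientation: [0.139, 0.437, 0.847, 0.268]
ft_force: [-0.1, 0.5, -2.2]
grip_width: 0.2
q [ 0.4   0.56 -1.24  2.29  1.68  0.53  0.07] clock 9.4
top crop origin row,col 159 154
top cup [([188.1, 194.0], 0.97)]
top cup_grip [([215.7, 207.7], 0.69)]
top cup_lug [([200.0, 192.6], 0.95)]
scene crop origin row,col 265 304
scene cup [([327.6, 330.5], 0.79)]
scene cup_grip [([293.0, 362.4], 0.95)]
scene cup_lug [([304.8, 340.1], 0.97)]
[ 1.09476657  0.56732989 -1.27331462] [-0.52467543  0.69958874  0.03832821] 0.20333233306541354
xyz [-107.2  -85.9  -72.9] rot [ -0.07 -26.09  37.17]
```

View pics/d4.png

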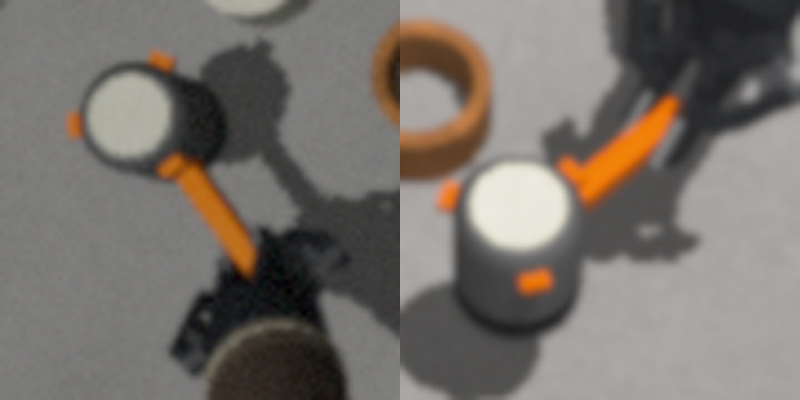

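```bash
cat > disc.py <<'E'
from h import *
def lid(P,r=25):
    o=[]
    for c in("top","scene"):
        im=manip.get_image(c)[:,:,::-1]; hsv=cv2.cvtColor(im,cv2.COLOR_BGR2HSV)
        m=cv2.inRange(hsv,(0,0,165),(180,60,255)); g=pix(c,P)
        n,l,st,ce=cv2.connectedComponentsWithStats(m)
        k=min([i for i in range(1,n) if st[i,4]>60],key=lambda i:np.hypot(ce[i][1]-g[0],ce[i][0]-g[1]))
        o.append((c,ce[k][::-1])); print(c,ce[k][::-1].round(1),st[k,4],"pred",g.round(1))
    X=tri(o);print("lid",X.round(4),[ (pix(c,X)-rc).round(1) for c,rc in o]);return X
E
python3 -c "
from disc import *
X=lid([.572,.349,.186])
print(tri([('top',(184.65,182.8)),('scene',(311.35,330.8))]).round(4))
# cup pose implied by the hand
p,r,s=pose();print(T([.572,.349,.09],35.7)[0]-p)
"
```

```text
top [184.8 183.2] 218 pred [185.4 183.5]
scene [310.8 330.4] 360 pred [310.1 331.1]
lid [0.574  0.3502 0.1853] [array([ 0., -0.]), array([-0., -0.])]
[0.5738 0.3516 0.185 ]
[3.64570199e-05 5.61768204e-05 1.49025774e-04]
```

The cup is lifted, level and clear of the bench: its lid is at crop (128,114) and its shadow is separated. Measured lid (.574,.350,.185) against (.572,.349,.186) expected.

```bash
python3 -m creep '[{"xyz":[-17,-13,-12],"rot":[0,-4,6],"claw":0},{"xyz":[-35,-28,-24],"rot":[0,-8.5,12],"claw":0},{"xyz":[-53,-43,-36],"rot":[0,-13,18.5],"claw":0},{"xyz":[-71,-57,-48],"rot":[0,-17.5,25],"claw":0},{"xyz":[-89,-72,-61],"rot":[0,-22,31],"claw":0},{"xyz":[-107,-86,-73],"rot":[0,-26,37.2],"claw":0},{"xyz":[-107,-86,-73],"rot":[0,-26,37.2],"claw":0}]'; python3 -c "
from h import *
q();go(*T([.56,.12,.10],-10));go(*T([.54,-.07,.06],-53.7))"
```

```text
clock: 10.6
eef_pos: [0.4599, 0.1366, 0.1367]
orientation: [0.23, 0.732, 0.612, 0.193]
ft_force: [0.3, 0.7, -0.7]
grip_width: 0.202
q [ 0.37  0.4  -1.25  2.4   1.45  0.87 -0.57] clock 10.6
xyz [1.  0.1 0.4] rot [-0.05  0.07 -0.13]
xyz [-119.6   11.3   57. ] rot [ -0.06 -24.97  35.68]
```

```bash
python3 -m creep '[{"xyz":[-20,2,9],"rot":[0,-4,6],"claw":0},{"xyz":[-40,4,19],"rot":[0,-8.3,12],"claw":0},{"xyz":[-60,6,28],"rot":[0,-12.5,18],"claw":0},{"xyz":[-80,7,38],"rot":[0,-16.6,24],"claw":0},{"xyz":[-100,9,47],"rot":[0,-21,30],"claw":0},{"xyz":[-119.6,11.3,57],"rot":[0,-25,35.7],"claw":0},{"xyz":[-119.6,11.3,57],"rot":[0,-25,35.7],"claw":0}]'; python3 -c "
from disc import *
q();X=lid([.54,-.07,.156]);go(*T([.54,-.07,.06],-53.7));go(*T(M+[0,0,-.125],-53.7))
from kin import *
s=np.array(manip.state()['qpos'])
for c,y,n in [(M+[0,0,-.125],-53.7,5),(M+[0,0,-.0685],-53.7,4),(M+[0,0,-.0685],-31,5),(M+[0,0,-.0685],-8.7,5)]:
    s,e=track(s,*T(c,y),n);print(s.round(2),round(e,4))"
```

```text
clock: 11.3
eef_pos: [0.4813, 0.0108, 0.0951]
orientation: [0.285, 0.907, 0.296, 0.092]
ft_force: [-0.3, 0.2, -0.6]
grip_width: 0.204
q [ 0.25  0.57 -1.    2.25  1.28  1.18 -0.98] clock 11.3
top [192.5 326.7] 210 pred [193.2 325.6]
scene [230.4 335.2] 98 pred [196.7 324.6]
lid [ 5.305e-01 -6.870e-02 -4.000e-04] [array([ 7.9, -2. ]), array([-1.6, -8.1])]
xyz [-0.9  0.9 -0.1] rot [-0.16 -0.08  0.16]
xyz [ -1.  116.9  86.7] rot [-0.16 -0.08  0.16]
[ 0.47  0.6  -0.96  2.19  1.44  1.05 -0.81] 0.0
[ 0.53  0.5  -1.01  2.14  1.3   1.05 -0.65] 0.0
[ 0.85  0.39 -1.1   2.3   1.5   0.67 -0.36] 0.0
[ 1.18  0.37 -1.11  2.32  1.52  0.25  0.2 ] 0.0001
```

```bash
python3 -c "
from see import *
see('pics/d5.png',[.57,-.11,.16],45,['cup_grip','mount'])"
```

```text
top crop origin row,col 138 294
top cup_grip [([215.4, 295.1], 0.64)]
top mount []
scene crop origin row,col 143 269
scene cup_grip [([226.8, 346.9], 0.58)]
scene mount [([165.5, 295.2], 0.84)]
```

View pics/d5.png

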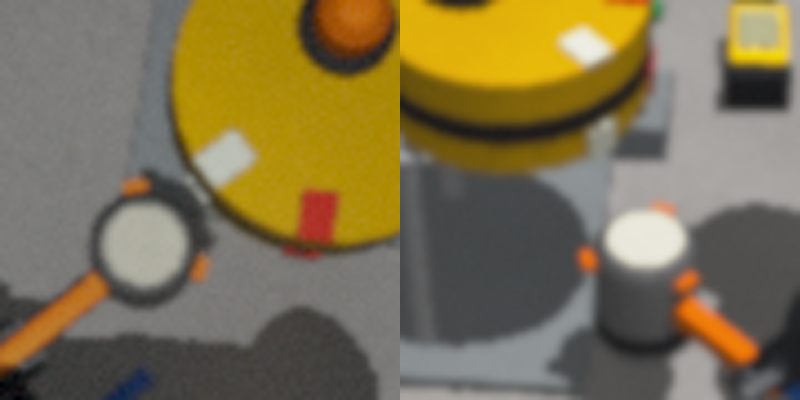

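The cup stands upright at top crop (145,245), with its handle pointing away from the white mark at (225,158). Its lid is within 1 px of the prediction in both views.

```bash
python3 -c "
from h import *
X=tri([('top',(192.7,326.65)),('scene',(196.6,324.1))]);print(X.round(4))
p,r,s=pose();print('hand cup',(p-T([0,0,0],-53.7)[0]).round(4))
go(*T(M+[0,0,-.125],-53.7))"
```

```text
[ 0.5414 -0.0733  0.1533]
hand cup [ 0.54   -0.0695  0.0603]
xyz [-1.000e-01  1.159e+02  8.760e+01] rot [-0.04 -0.04  0.06]
```

```bash
python3 -c "
from h import *
go(*T(M+[-.0012,.0016,-.125],-53.7,lean=36))"
```

```text
xyz [-1.000e-01  1.146e+02  8.640e+01] rot [-1.04 -0.04  0.06]
```

```bash
python3 -m creep '[{"xyz":[0,23,17],"rot":[-0.3,0,0],"claw":0},{"xyz":[0,46,35],"rot":[-0.6,0,0],"claw":0},{"xyz":[0,69,52],"rot":[-1,0,0],"claw":0},{"xyz":[0,92,69],"rot":[-1,0,0],"claw":0},{"xyz":[0,105,79],"rot":[-1,0,0],"claw":0},{"xyz":[-0.1,114.6,86.4],"rot":[-1,0,0],"claw":0},{"xyz":[-0.1,114.6,86.4],"rot":[-1,0,0],"claw":0}]'; python3 -c "
from see import *
q();see('pics/d6.png',[.60,-.15,.13],40,['cup_grip','cup','cup_lug'])
p,r,s=pose();print(np.round(s['ft_force'],2),np.round(s['ft_torque'],2),(p-T([0,0,0],-53.7,lean=36)[0]).round(4))
for n,a in(('cup',[0,0,0]),('grip',[-.112*.592,.112*.806,.052]),('lug',[-.04*.592,.04*.806,.08])):
  X=M+[-.0012,.0016,-.125]+np.array(a);print(n,pix('top',X).round(1),pix('scene',X).round(1))
"
```

```text
clock: 12.4
eef_pos: [0.5652, -0.1046, 0.0916]
orientation: [0.293, 0.904, 0.296, 0.096]
ft_force: [-0.7, 0.8, -1.0]
grip_width: 0.202
q [ 0.47  0.61 -0.9   2.15  1.44  1.06 -0.76] clock 12.4
top crop origin row,col 134 311
top cup_grip [([187.7, 332.0], 0.51)]
top cup []
top cup_lug []
scene crop origin row,col 146 264
scene cup_grip [([201.7, 316.3], 0.55), ([186.5, 300.8], 0.25)]
scene cup [([193.2, 296.7], 0.74)]
scene cup_lug [([183.4, 299.8], 0.92)]
[ 0.13  0.43 -2.16] [0.7  0.52 0.02] [ 0.6247 -0.1841  0.055 ]
cup [169.6 359.2] [194.9 296. ]
grip [188.6 333. ] [202.2 317.9]
lug [173.4 351.7] [184.5 303.1]
```

View pics/d6.png

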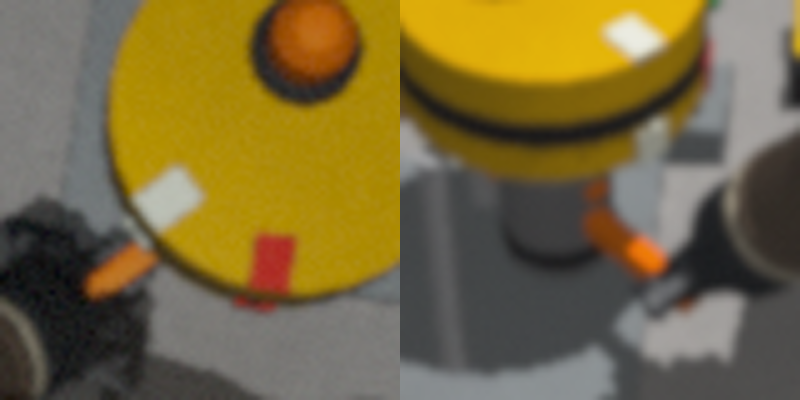

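The cup sits under the drum with its handle straight below the white mark: mark at scene crop (635,35), handle at (625,240). Now pushing up with force checks.

```bash
cat > st.py <<'E'
from h import *
import sys
cx,cy,cz,yaw,lean=map(float,sys.argv[1:6])   # cup offset from mount mm, yaw rel. mount deg
p,r,s=pose();print("F",np.round(s['ft_force'],2),"T",np.round(s['ft_torque'],2),"w",round(s['grip_width'],3),"t",s["clock"])
X,R=T(M+np.array([cx,cy,cz])/1e3,MY+yaw,lean=lean)
h=(p-X)*1e3; print("hand minus target mm",h.round(2)); go(X,R)
E
python3 st.py -1.2 1.6 -92 -45 36
```

```text
F [ 0.13  0.43 -2.16] T [0.7  0.52 0.02] w 0.201 t 12.8
hand minus target mm [ -0.1    0.78 -32.99]
xyz [ -0.4  19.9 -26.3] rot [-0.05 -0.08  0.11]
```

```bash
python3 -m creep '[{"xyz":[-0.1,5,-6.6],"rot":[0,0,0],"claw":0},{"xyz":[-0.2,10,-13],"rot":[0,0,0],"claw":0},{"xyz":[-0.3,15,-20],"rot":[0,0,0],"claw":0},{"xyz":[-0.4,20,-26.3],"rot":[0,0,0],"claw":0},{"xyz":[-0.4,20,-26.3],"rot":[0,0,0],"claw":0}]'; python3 st.py -1.2 1.6 -92 -45 36;python3 st.py -1.2 1.6 -84 -45 36
```

```text
clock: 13.3
eef_pos: [0.5658, -0.1038, 0.1264]
orientation: [0.294, 0.903, 0.297, 0.098]
ft_force: [0.4, -0.4, -0.8]
grip_width: 0.203
F [ 0.43 -0.36 -0.76] T [ 0.79  0.54 -0.01] w 0.203 t 13.3
hand minus target mm [ 0.72 -0.16  1.8 ]
xyz [-0.5 -1.5  1.1] rot [ 0.06 -0.15  0.04]
F [ 0.43 -0.36 -0.76] T [ 0.79  0.54 -0.01] w 0.203 t 13.3
hand minus target mm [ 0.72 -0.16 -6.2 ]
xyz [-0.5  3.2 -5.3] rot [ 0.06 -0.15  0.04]
```

```bash
python3 -m creep '[{"xyz":[-0.2,1.6,-2.6],"rot":[0,0,0],"claw":0},{"xyz":[-0.5,3.2,-5.3],"rot":[0,0,0],"claw":0},{"xyz":[-0.5,3.2,-5.3],"rot":[0,0,0],"claw":0}]'; python3 st.py -1.2 1.6 -84 -45 36;python3 st.py -1.2 1.6 -78 -45 36
```

```text
clock: 13.6
eef_pos: [0.5652, -0.1037, 0.1329]
orientation: [0.294, 0.903, 0.297, 0.098]
ft_force: [0.9, -0.2, -1.2]
grip_width: 0.202
F [ 0.9  -0.25 -1.22] T [0.77 0.46 0.07] w 0.202 t 13.6
hand minus target mm [ 0.07 -0.05  0.31]
xyz [-0.  -0.2  0.2] rot [ 0.08 -0.16  0.03]
F [ 0.9  -0.25 -1.22] T [0.77 0.46 0.07] w 0.202 t 13.6
hand minus target mm [ 0.07 -0.05 -5.69]
xyz [-0.   3.3 -4.6] rot [ 0.08 -0.16  0.03]
```

```bash
python3 -m creep '[{"xyz":[0,1.6,-2.3],"rot":[0,0,0],"claw":0},{"xyz":[0,3.3,-4.6],"rot":[0,0,0],"claw":0},{"xyz":[0,3.3,-4.6],"rot":[0,0,0],"claw":0}]'; python3 st.py -1.2 1.6 -78 -45 36;python3 st.py -1.2 1.6 -73 -45 36
```

```text
clock: 13.9
eef_pos: [0.5653, -0.1036, 0.1389]
orientation: [0.294, 0.903, 0.297, 0.098]
ft_force: [0.3, 0.4, -1.3]
grip_width: 0.201
F [ 0.25  0.42 -1.3 ] T [0.78 0.54 0.06] w 0.201 t 13.9
hand minus target mm [0.21 0.07 0.31]
xyz [-0.2 -0.2  0.2] rot [ 0.09 -0.18  0.02]
F [ 0.25  0.42 -1.3 ] T [0.78 0.54 0.06] w 0.201 t 13.9
hand minus target mm [ 0.21  0.07 -4.69]
xyz [-0.2  2.7 -3.8] rot [ 0.09 -0.18  0.02]
```

```bash
python3 -m creep '[{"xyz":[-0.1,1.4,-2],"rot":[0,0,0],"claw":0},{"xyz":[-0.2,2.7,-3.8],"rot":[0,0,0],"claw":0},{"xyz":[-0.2,2.7,-3.8],"rot":[0,0,0],"claw":0}]'; python3 st.py -1.2 1.6 -73 -45 36;python3 st.py -1.2 1.6 -68 -45 36
```

```text
clock: 14.2
eef_pos: [0.5653, -0.1036, 0.144]
orientation: [0.294, 0.903, 0.297, 0.098]
ft_force: [-0.3, 0.8, -2.0]
grip_width: 0.2
F [-0.26  0.78 -1.97] T [ 0.73  0.53 -0.03] w 0.2 t 14.2
hand minus target mm [0.17 0.05 0.36]
xyz [-0.2 -0.3  0.3] rot [ 0.11 -0.2   0.01]
F [-0.26  0.78 -1.97] T [ 0.73  0.53 -0.03] w 0.2 t 14.2
hand minus target mm [ 0.17  0.05 -4.64]
xyz [-0.2  2.7 -3.8] rot [ 0.11 -0.2   0.01]
```

```bash
python3 -m creep '[{"xyz":[-0.1,1.4,-2],"rot":[0,0,0],"claw":0},{"xyz":[-0.2,2.7,-3.8],"rot":[0,0,0],"claw":0},{"xyz":[-0.2,2.7,-3.8],"rot":[0,0,0],"claw":0}]'; python3 st.py -1.2 1.6 -68 -45 36;python3 -m creep '[{"xyz":[0,0.6,-0.8],"rot":[0,0,0],"claw":0},{"xyz":[0,0.6,-0.8],"rot":[0,0,0],"claw":0}]'; python3 st.py -1.2 1.6 -67 -45 36
```

```text
clock: 14.5
eef_pos: [0.5652, -0.1037, 0.1491]
orientation: [0.294, 0.903, 0.297, 0.098]
ft_force: [1.2, 0.1, -1.6]
grip_width: 0.195
F [ 1.25  0.08 -1.64] T [ 0.74  0.5  -0.02] w 0.195 t 14.5
hand minus target mm [ 0.12 -0.03  0.43]
xyz [-0.1 -0.3  0.3] rot [ 0.13 -0.22 -0.01]
clock: 14.7
eef_pos: [0.565, -0.1036, 0.1499]
orientation: [0.294, 0.903, 0.297, 0.098]
ft_force: [0.2, -0.3, -2.6]
grip_width: 0.198
F [ 0.25 -0.28 -2.62] T [0.98 0.77 0.06] w 0.198 t 14.7
hand minus target mm [-0.06 -0.01  0.25]
xyz [ 0.1 -0.1  0.2] rot [ 0.1  -0.2  -0.01]
```

```bash
python3 -m creep '[{"xyz":[0,0.5,-0.6],"rot":[0,0,0],"claw":0},{"xyz":[0,0.5,-0.6],"rot":[0,0,0],"claw":0}]'; python3 st.py -1.2 1.6 -66 -45 36
```

```text
clock: 14.9
eef_pos: [0.5649, -0.1036, 0.1503]
orientation: [0.294, 0.903, 0.297, 0.098]
ft_force: [-0.8, -0.4, -4.4]
grip_width: 0.202
F [-0.78 -0.36 -4.36] T [1.28 0.93 0.09] w 0.202 t 14.9
hand minus target mm [-0.23  0.08 -0.3 ]
xyz [ 0.1  0.3 -0.1] rot [ 0.06 -0.2   0.  ]
```

The lid touched the drum at nominal -66.8, so the cup's height is calibrated. Backing down about 2.7 mm and listing the arc for the turn.

```bash
cat > arc.py <<'E'
from h import *
import sys
z,a,b,n=float(sys.argv[1]),float(sys.argv[2]),float(sys.argv[3]),int(sys.argv[4])
p,r,s=pose();print("F",np.round(s['ft_force'],2),"T",np.round(s['ft_torque'],2),"w",round(s['grip_width'],3),"t",round(s["clock"],2),"q",np.round(s["qpos"],2))
for k in range(0,n+1):
    y=MY+a+(b-a)*k/n; h=-np.array([np.cos(np.radians(y)),np.sin(np.radians(y)),0])
    print(k,end=" ");go(*T(M+.002*h+[0,0,z/1e3],y,lean=36))
E
python3 -m creep '[{"xyz":[0,-0.8,1.1],"rot":[0,0,0],"claw":0},{"xyz":[0,-1.5,2.2],"rot":[0,0,0],"claw":0},{"xyz":[0,-1.5,2.2],"rot":[0,0,0],"claw":0}]'; python3 arc.py -69.3 -45 -22.5 5
```

```text
clock: 15.2
eef_pos: [0.565, -0.1037, 0.1476]
orientation: [0.294, 0.903, 0.297, 0.098]
ft_force: [0.2, 0.5, -0.9]
grip_width: 0.203
F [ 0.19  0.53 -0.87] T [0.68 0.57 0.02] w 0.203 t 15.2 q [ 0.53  0.5  -0.96  2.12  1.31  1.05 -0.61]
0 xyz [ 0.2 -0.2  0.3] rot [ 0.07 -0.2   0.  ]
1 xyz [-7.9  0.1  0.4] rot [ 0.08  2.45 -3.63]
2 xyz [-15.9   0.8   1. ] rot [ 0.08  5.1  -7.27]
3 xyz [-23.9   2.1   1.9] rot [  0.09   7.75 -10.91]
4 xyz [-31.6   3.9   3.1] rot [  0.1   10.39 -14.55]
5 xyz [-39.2   6.1   4.7] rot [  0.1   13.04 -18.19]
```

```bash
python3 -m creep '[{"xyz":[-4,0,0.3],"rot":[0,1.2,-1.8],"claw":0},{"xyz":[-7.9,0.1,0.4],"rot":[0,2.5,-3.6],"claw":0},{"xyz":[-12,0.4,0.7],"rot":[0,3.8,-5.4],"claw":0},{"xyz":[-15.9,0.8,1],"rot":[0,5.1,-7.3],"claw":0},{"xyz":[-20,1.4,1.4],"rot":[0,6.4,-9.1],"claw":0},{"xyz":[-23.9,2.1,1.9],"rot":[0,7.8,-10.9],"claw":0}]'; python3 arc.py -69.3 -31.5 -10 6
```

```text
clock: 15.8
eef_pos: [0.5474, -0.1202, 0.1475]
orientation: [0.281, 0.862, 0.401, 0.131]
ft_force: [-0.4, -0.0, -1.4]
grip_width: 0.204
F [-0.45 -0.01 -1.35] T [ 0.5   0.69 -0.01] w 0.204 t 15.8 q [ 0.69  0.41 -1.    2.24  1.43  0.83 -0.47]
0 xyz [ 0.1 -0.1  0.1] rot [ 0.12 -0.1   0.09]
1 xyz [-6.3  0.1  0.2] rot [ 0.12  2.01 -2.81]
2 xyz [-12.7   0.5   0.5] rot [ 0.13  4.12 -5.7 ]
3 xyz [-19.1   1.3   1.1] rot [ 0.13  6.23 -8.6 ]
4 xyz [-25.3   2.5   1.9] rot [  0.13   8.34 -11.5 ]
5 xyz [-31.5   3.9   3. ] rot [  0.13  10.45 -14.39]
6 xyz [-37.6   5.6   4.2] rot [  0.13  12.56 -17.29]
```

Turning freely with no reaction force, so I'm continuing.

```bash
python3 -m creep '[{"xyz":[-6.3,0.1,0.2],"rot":[0.1,2,-2.8],"claw":0},{"xyz":[-12.7,0.5,0.5],"rot":[0.1,4.1,-5.7],"claw":0},{"xyz":[-19.1,1.3,1.1],"rot":[0.1,6.2,-8.6],"claw":0},{"xyz":[-25.3,2.5,1.9],"rot":[0.1,8.3,-11.5],"claw":0},{"xyz":[-31.5,3.9,3],"rot":[0.1,10.5,-14.4],"claw":0},{"xyz":[-37.6,5.6,4.2],"rot":[0.1,12.6,-17.3],"claw":0},{"xyz":[-37.6,5.6,4.2],"rot":[0.1,12.6,-17.3],"claw":0}]'; python3 arc.py -69.3 -10 0 3
```

```text
clock: 16.5
eef_pos: [0.5276, -0.1558, 0.1473]
orientation: [0.252, 0.773, 0.554, 0.18]
ft_force: [0.6, -0.3, -1.7]
grip_width: 0.201
F [ 0.59 -0.32 -1.74] T [ 0.25  0.87 -0.05] w 0.201 t 16.5 q [ 1.    0.32 -0.99  2.34  1.65  0.39 -0.16]
0 xyz [2.5 0.2 0.1] rot [ 0.04  0.13 -0.05]
1 xyz [-3.5  0.3  0.2] rot [ 0.04  2.09 -2.75]
2 xyz [-9.5  0.7  0.6] rot [ 0.03  4.05 -5.44]
3 xyz [-15.4   1.4   1.1] rot [ 0.03  6.01 -8.14]
```

```bash
python3 -m creep '[{"xyz":[-4,0.3,0.2],"rot":[0,2.1,-2.8],"claw":0},{"xyz":[-9.5,0.7,0.6],"rot":[0,4.1,-5.4],"claw":0},{"xyz":[-15.4,1.4,1.1],"rot":[0,6,-8.1],"claw":0},{"xyz":[-15.4,1.4,1.1],"rot":[0,6,-8.1],"claw":0}]'; python3 arc.py -69.3 0 0 1; python3 arc.py -74 0 0 1
```

```text
clock: 16.9
eef_pos: [0.5242, -0.1725, 0.1472]
orientation: [0.235, 0.723, 0.618, 0.201]
ft_force: [0.1, 0.5, -0.9]
grip_width: 0.202
F [ 0.07  0.54 -0.93] T [0.12 0.96 0.01] w 0.202 t 16.9 q [ 1.11  0.31 -0.93  2.33  1.67  0.18  0.08]
0 xyz [ 1.6  0.  -0.1] rot [ 0.02  0.17 -0.17]
1 xyz [ 1.6  0.  -0.1] rot [ 0.02  0.17 -0.17]
F [ 0.07  0.54 -0.93] T [0.12 0.96 0.01] w 0.202 t 16.9 q [ 1.11  0.31 -0.93  2.33  1.67  0.18  0.08]
0 xyz [ 1.6 -2.8  3.7] rot [ 0.02  0.17 -0.17]
1 xyz [ 1.6 -2.8  3.7] rot [ 0.02  0.17 -0.17]
```

```bash
python3 -m creep '[{"xyz":[1.6,0,0],"rot":[0,0,0],"claw":0},{"xyz":[1.6,-1,1.3],"rot":[0,0,0],"claw":0},{"xyz":[1.6,-2,2.6],"rot":[0,0,0],"claw":0},{"xyz":[1.6,-2.8,3.7],"rot":[0,0,0],"claw":0},{"xyz":[1.6,-2.8,3.7],"rot":[0,0,0],"claw":0}]'; python3 arc.py -75 0 0 1
```

```text
clock: 17.4
eef_pos: [0.5245, -0.1703, 0.1425]
orientation: [0.235, 0.723, 0.618, 0.201]
ft_force: [-1.2, -0.3, 0.8]
grip_width: 0.201
F [-1.15 -0.31  0.78] T [0.08 0.66 0.  ] w 0.201 t 17.4 q [ 1.12  0.34 -0.96  2.33  1.73  0.2   0.02]
0 xyz [-0.7 -0.6  0.6] rot [ 0.02  0.11 -0.15]
1 xyz [-0.7 -0.6  0.6] rot [ 0.02  0.11 -0.15]
```

```bash
python3 -m creep '[{"xyz":[0,-0.6,0.8],"rot":[0,0,0],"claw":0},{"xyz":[0,-0.6,0.8],"rot":[0,0,0],"claw":0}]'; python3 arc.py -75 0 0 1; python3 -c "
from see import *
see('pics/d7.png',[.57,-.16,.13],40,['cup_grip','cup','cup_lug'])
h=-np.array([np.cos(np.radians(MY)),np.sin(np.radians(MY)),0]);u=np.array([0,0,1])
for n,a in(('cup',0*h),('grip',.112*h+.052*u),('lug',.04*h+.08*u)):
  X=M+a-.074*u;print(n,pix('top',X).round(1),pix('scene',X).round(1))"
```

```text
clock: 17.6
eef_pos: [0.5249, -0.1703, 0.1418]
orientation: [0.235, 0.722, 0.618, 0.201]
ft_force: [-5.1, 0.8, 5.5]
grip_width: 0.203
F [-5.11  0.79  5.49] T [-0.01  0.18 -0.14] w 0.203 t 17.6 q [ 1.12  0.34 -0.96  2.33  1.74  0.21  0.01]
0 xyz [-0.7 -0.5 -0.1] rot [ 0.07  0.13 -0.14]
1 xyz [-0.7 -0.5 -0.1] rot [ 0.07  0.13 -0.14]
top crop origin row,col 144 314
top cup_grip [([199.6, 355.6], 0.65)]
top cup []
top cup_lug []
scene crop origin row,col 143 272
scene cup_grip []
scene cup [([183.6, 295.1], 0.59)]
scene cup_lug [([169.1, 303.3], 0.76)]
cup [166.6 361.4] [184.1 295.1]
grip [200.4 359. ] [173.9 328.6]
lug [175.5 362.8] [166.9 306.5]
```

View pics/d7.png

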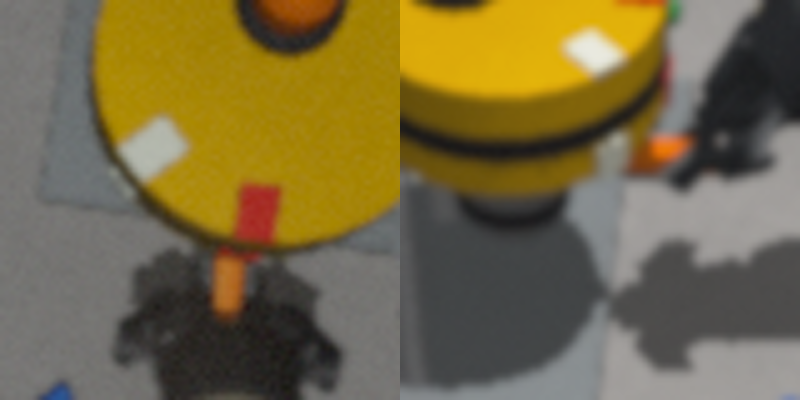

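The handle (top crop (228,285)) is under the red mark and its column agrees with the prediction. Contact came at nominal -74, so the lugs are in the pockets rather than on the lip (-71). Releasing.

```bash
python3 -m creep '[{"xyz":[0,0.3,-0.4],"rot":[0,0,0],"claw":0},{"xyz":[0,0.3,-0.4],"rot":[0,0,0],"claw":25},{"xyz":[0,0.3,-0.4],"rot":[0,0,0],"claw":40},{"xyz":[0,0.3,-0.4],"rot":[0,0,0],"claw":45},{"xyz":[0,0.3,-0.4],"rot":[0,0,0],"claw":45},{"xyz":[0,0.3,-0.4],"rot":[0,0,0],"claw":45}]'; python3 -c "
from see import *
see('pics/d8.png',[.57,-.16,.13],40,['cup_grip','cup','cup_lug'])
a=cv2.imread('pics/d7.png').astype(int);b=cv2.imread('pics/d8.png').astype(int);d=abs(a-b).sum(2);print('scene cup region diff',d[160:240,450:570].mean(),'handle',d[130:175,625:700].mean(),'bg',d[0:60,430:560].mean())"; python3 arc.py -75 0 0 1
```

```text
clock: 18.6
eef_pos: [0.5249, -0.1703, 0.1424]
orientation: [0.235, 0.722, 0.618, 0.201]
ft_force: [0.2, -0.9, 0.2]
grip_width: 0.529
top crop origin row,col 144 314
top cup_grip [([199.5, 357.0], 0.39)]
top cup [([191.7, 412.3], 0.49)]
top cup_lug []
scene crop origin row,col 143 272
scene cup_grip [([176.0, 328.7], 0.5)]
scene cup []
scene cup_lug [([168.1, 303.6], 0.78)]
scene cup region diff 5.170520833333334 handle 47.496 bg 0.857051282051282
F [-0.62  0.73 -0.46] T [ 0.14  0.65 -0.04] w 0.528 t 19.0 q [ 1.12  0.34 -0.96  2.33  1.74  0.21  0.02]
0 xyz [-0.7 -0.8  0.4] rot [ 0.07  0.14 -0.13]
1 xyz [-0.7 -0.8  0.4] rot [ 0.07  0.14 -0.13]
```

```bash
python3 -m creep '[{"xyz":[0,0,-15],"rot":[0,0,0],"claw":45},{"xyz":[0,0,-35],"rot":[0,0,0],"claw":45},{"xyz":[0,0,-60],"rot":[0,0,0],"claw":45},{"xyz":[0,0,-80],"rot":[0,0,0],"claw":20},{"xyz":[0,0,-80],"rot":[0,0,0],"claw":0}]'; cat > lev.py <<'E'
from kin import *
q0=np.array(manip.state()["qpos"]);print(q0.round(2))
xm=np.array([np.cos(np.radians(MY)),np.sin(np.radians(MY)),0]);ym=np.array([-xm[1],xm[0],0])
PV=M-.05*xm-.175*ym-[0,0,.118];print("pivot",PV.round(4))
def lv(x,z,lean,yaw=MY): return PV+xm*x+[0,0,z-PV[2]],T([0,0,0],yaw,lean=lean)[1]
if __name__=="__main__":
  for l in(0,10,20,30):
   for yaw in (MY,MY-20):
    s=q0;o=[]
    for x,z in((-.12,.17),(-.09,.115),(-.03,.115),(.014,.115)):
        s,e=track(s,*lv(x,z,l,yaw),8);o.append((round(float(np.minimum(s-LO,HI-s).min()),2),round(float(e),3)))
    print(l,yaw,o,s.round(2))
  X=manip.mark_of
E
python3 lev.py; python3 -c "
from see import *
see('pics/d9.png',[.55,-.22,.12],48,['power_tip','cup','cup_grip','cup_lug'])"
```

```text
clock: 19.5
eef_pos: [0.4842, -0.1676, 0.1971]
orientation: [0.236, 0.724, 0.617, 0.199]
ft_force: [-0.6, 0.1, 0.9]
grip_width: 0.195
[ 1.58  0.19 -1.35  2.34  0.71  0.16  1.04]
pivot [ 0.5501 -0.3519  0.062 ]
0 -8.7 [(0.22, 0.0), (0.31, 0.0), (0.34, 0.0), (0.37, 0.0)] [ 1.11  0.8  -1.1   1.64  0.77  1.19  1.24]
0 -28.7 [(0.32, 0.0), (0.4, 0.0), (0.44, 0.0), (0.46, 0.0)] [ 1.07  0.76 -1.01  1.64  0.7   1.14  0.95]
10 -8.7 [(0.14, 0.0), (0.26, 0.0), (0.31, 0.0), (0.34, 0.0)] [ 1.2   0.75 -1.13  1.77  0.81  0.96  1.21]
10 -28.7 [(0.29, 0.0), (0.41, 0.0), (0.45, 0.0), (0.47, 0.0)] [ 1.12  0.68 -1.    1.78  0.77  0.91  0.88]
20 -8.7 [(0.07, 0.0), (0.25, 0.0), (0.31, 0.0), (0.34, 0.0)] [ 1.28  0.7  -1.13  1.9   0.87  0.7   1.17]
20 -28.7 [(0.28, 0.0), (0.4, 0.0), (0.47, 0.0), (0.51, 0.0)] [ 1.12  0.59 -0.92  1.92  0.88  0.64  0.77]
30 -8.7 [(0.03, 0.0), (0.2, 0.0), (0.23, 0.0), (0.27, 0.0)] [ 1.31  0.63 -1.04  2.02  0.96  0.4   1.11]
30 -28.7 [(0.19, 0.0), (0.03, 0.0), (0.1, 0.0), (0.16, 0.0)] [ 0.94  0.47 -0.61  2.06  1.04  0.29  0.57]
top crop origin row,col 142 326
top power_tip [([201.6, 414.7], 0.46)]
top cup []
top cup_grip [([199.5, 354.8], 0.41)]
top cup_lug []
scene crop origin row,col 125 269
scene power_tip [([167.0, 290.3], 0.5), ([181.8, 295.0], 0.28)]
scene cup [([184.5, 293.6], 0.76), ([230.9, 363.0], 0.39)]
scene cup_grip [([163.7, 291.8], 0.59), ([173.0, 329.0], 0.57)]
scene cup_lug [([168.6, 306.6], 0.73)]
```

View pics/d9.png

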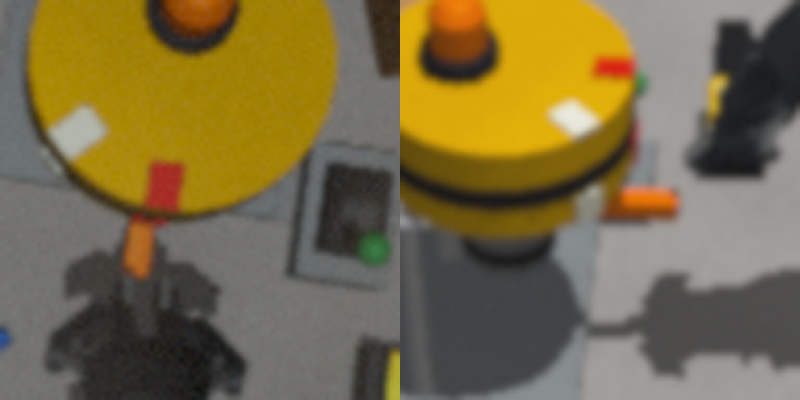

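The cup hangs level by itself: in the scene crop the handle is horizontal at (640,203) and the gripper is clear of it. The lever's green tip is at top crop (374,249). Next is the lever.

```bash
cat > lg.py <<'E'
from lev import *
import sys
s=pose()[2];print("F",np.round(s["ft_force"],2),"w",round(s["grip_width"],3),s["clock"])
for a in sys.argv[1:]:
    x,z=map(float,a.split(","));go(*lv(x,z,10,-18.7))
E
python3 lg.py -.12,.17 -.09,.115
```

```text
[ 1.57  0.19 -1.34  2.34  0.73  0.16  1.03]
pivot [ 0.5501 -0.3519  0.062 ]
F [-0.37  0.4  -0.27] w 0.001 20.0
xyz [-173.1  -37.1    6.6] rot [25.95 -3.62  8.92]
xyz [-172.7  -45.1   68.7] rot [25.95 -3.62  8.92]
```

```bash
python3 -m creep '[{"xyz":[-25,-5,1],"rot":[0,0,0],"claw":0},{"xyz":[-60,-13,2],"rot":[2,0,1],"claw":0},{"xyz":[-95,-20,4],"rot":[8,-1,3],"claw":0},{"xyz":[-130,-28,5],"rot":[14,-2,5],"claw":0},{"xyz":[-160,-34,6],"rot":[20,-3,7],"claw":0},{"xyz":[-173,-37,6.6],"rot":[26,-3.6,8.9],"claw":0},{"xyz":[-173,-37,6.6],"rot":[26,-3.6,8.9],"claw":0}]';python3 lg.py -.09,.115 -.05,.115
```

```text
clock: 20.7
eef_pos: [0.4338, -0.3352, 0.1698]
orientation: [0.07, 0.81, 0.58, 0.051]
ft_force: [1.2, -0.0, -0.3]
grip_width: 0.001
[ 1.53  0.55 -1.22  1.94  0.65  0.91  1.26]
pivot [ 0.5501 -0.3519  0.062 ]
F [ 1.15 -0.05 -0.27] w 0.001 20.7
xyz [ 5.8 17.  58.6] rot [-0.08 -0.06 -0.1 ]
xyz [12.8 55.8 65.4] rot [-0.08 -0.06 -0.1 ]
```

```bash
python3 -m creep '[{"xyz":[2,5,20],"rot":[0,0,0],"claw":0},{"xyz":[4,11,40],"rot":[0,0,0],"claw":0},{"xyz":[5.8,17,58.6],"rot":[0,0,0],"claw":0},{"xyz":[8.3,30,61],"rot":[0,0,0],"claw":0},{"xyz":[10.5,43,63],"rot":[0,0,0],"claw":0},{"xyz":[12.8,55.8,65.4],"rot":[0,0,0],"claw":0},{"xyz":[12.8,55.8,65.4],"rot":[0,0,0],"claw":0}]';python3 lg.py -.02,.115 .012,.115
```

```text
clock: 21.4
eef_pos: [0.5033, -0.3441, 0.1163]
orientation: [0.071, 0.81, 0.58, 0.052]
ft_force: [0.6, 0.1, -0.1]
grip_width: 0.001
[ 1.31  0.68 -1.08  1.85  0.78  0.88  1.14]
pivot [ 0.5501 -0.3519  0.062 ]
F [ 0.64  0.12 -0.14] w 0.001 21.4
xyz [ 4.1 26.5  6. ] rot [ 0.1  -0.11 -0.03]
xyz [ 9.7 57.6 11.6] rot [ 0.1  -0.11 -0.03]
```

```bash
python3 -m creep '[{"xyz":[2,13,3],"rot":[0,0,0],"claw":0},{"xyz":[4,26.5,6],"rot":[0,0,0],"claw":0},{"xyz":[5.6,36,7.7],"rot":[0,0,0],"claw":0},{"xyz":[7.5,45,9.4],"rot":[0,0,0],"claw":0},{"xyz":[8.7,52,10.6],"rot":[0,0,0],"claw":0},{"xyz":[8.7,52,10.6],"rot":[0,0,0],"claw":0}]'; cat > gr.py <<'E'
from lev import *
for c in("top","scene"):
    im=manip.get_image(c)[:,:,::-1];m=cv2.inRange(cv2.cvtColor(im,cv2.COLOR_BGR2HSV),(45,80,40),(85,255,255))
    n,l,st,ce=cv2.connectedComponentsWithStats(m);print(c,[(ce[i][::-1].round(1).tolist(),int(st[i,4])) for i in range(1,n) if st[i,4]>3])
for a in(0,.2,.5,.8,.9,1.0):
    X=PV+.08*(np.sin(a-.5)*xm+np.array([0,0,np.cos(a-.5)]));print(a,pix("top",X).round(1),pix("scene",X).round(1))
E
python3 gr.py;python3 lg.py .016,.115 .022,.115
```

```text
clock: 22.0
eef_pos: [0.5573, -0.3527, 0.1152]
orientation: [0.071, 0.809, 0.581, 0.053]
ft_force: [0.1, -0.2, 1.6]
grip_width: -0.0
[ 1.21  0.74 -1.04  1.73  0.8   0.93  1.13]
pivot [ 0.5501 -0.3519  0.062 ]
top [([177.1, 417.1], 17)]
scene []
0 [200.5 415.7] [145.1 323.4]
0.2 [195.6 416.7] [143.6 319.3]
0.5 [187.8 417.8] [142.6 312.7]
0.8 [180.3 418.2] [143.2 306. ]
0.9 [178.  418.3] [143.7 303.9]
1.0 [175.9 418.2] [144.4 302. ]
[ 1.21  0.74 -1.04  1.73  0.8   0.93  1.13]
pivot [ 0.5501 -0.3519  0.062 ]
F [-0.37 -0.18 -0.61] w 0.001 22.1
xyz [1.5 9.4 1.7] rot [ 0.11 -0.12 -0.02]
xyz [ 2.6 15.2  2.7] rot [ 0.11 -0.12 -0.02]
```

```bash
python3 -m creep '[{"xyz":[0.7,4,0.8],"rot":[0,0,0],"claw":0},{"xyz":[1.5,9,1.7],"rot":[0,0,0],"claw":0},{"xyz":[1.5,9,1.7],"rot":[0,0,0],"claw":0}]'; python3 gr.py|head -4;python3 lg.py .022,.115
```

```text
clock: 22.4
eef_pos: [0.5615, -0.3538, 0.1141]
orientation: [0.068, 0.81, 0.58, 0.048]
ft_force: [-19.4, 4.7, 12.7]
grip_width: 0.002
[ 1.19  0.75 -1.04  1.72  0.8   0.95  1.13]
pivot [ 0.5501 -0.3519  0.062 ]
top [([175.8, 416.8], 12)]
scene []
[ 1.19  0.75 -1.04  1.72  0.8   0.95  1.13]
pivot [ 0.5501 -0.3519  0.062 ]
F [-17.52   5.03  12.74] w -0.003 22.5
xyz [ 1.9 10.3  0.9] rot [-0.38  0.04 -0.05]
```

The lever is against its end stop (about 20 N). Backing off and up, then verifying.

```bash
python3 -m creep '[{"xyz":[-3,-20,-4],"rot":[0,0,0],"claw":0},{"xyz":[-8,-50,-15],"rot":[0,0,0],"claw":0},{"xyz":[-14,-85,-40],"rot":[0,0,0],"claw":0},{"xyz":[-20,-120,-65],"rot":[0,0,0],"claw":0},{"xyz":[-20,-150,-80],"rot":[0,0,0],"claw":0},{"xyz":[-20,-170,-90],"rot":[0,0,0],"claw":0},{"xyz":[-20,-170,-90],"rot":[0,0,0],"claw":0}]'; python3 gr.py; python3 -c "
from see import *
see('pics/e1.png',[.56,-.24,.12],48,['cup','cup_grip','cup_lug'])
s=manip.state();print(s['ft_force'],s['eef_pos'],np.abs(s['joint_vel']).max(),s['clock'])
for n in ('tape_roll','scanner','marker','label_roll'):print(n,[(np.round(x['location'],1).tolist(),round(x['confidence'],2)) for x in manip.mark_of('top',n)[:2]])"
```

```text
clock: 23.2
eef_pos: [0.3798, -0.3142, 0.1749]
orientation: [0.069, 0.811, 0.58, 0.047]
ft_force: [-0.3, -1.4, -0.1]
grip_width: 0.001
[ 1.68  0.47 -1.31  2.04  0.59  0.88  1.31]
pivot [ 0.5501 -0.3519  0.062 ]
top [([177.9, 418.1], 41)]
scene []
0 [200.5 415.7] [145.1 323.4]
0.2 [195.6 416.7] [143.6 319.3]
0.5 [187.8 417.8] [142.6 312.7]
0.8 [180.3 418.2] [143.2 306. ]
0.9 [178.  418.3] [143.7 303.9]
1.0 [175.9 418.2] [144.4 302. ]
top crop origin row,col 138 332
top cup [([190.3, 411.9], 0.48)]
top cup_grip [([198.9, 355.0], 0.4)]
top cup_lug []
scene crop origin row,col 121 265
scene cup [([156.5, 314.0], 0.72), ([183.7, 295.4], 0.65)]
scene cup_grip [([174.7, 330.3], 0.52)]
scene cup_lug [([167.6, 302.1], 0.88), ([231.8, 360.8], 0.25)]
[ 0.33290338 -0.14450017 -0.33947644] [ 0.38265418 -0.31361172  0.17435689] 0.003986744624165147 23.7
tape_roll [([179.7, 255.8], 0.89)]
scanner [([232.4, 440.3], 0.65)]
marker [([229.7, 313.7], 0.63)]
label_roll [([152.8, 214.3], 0.9), ([179.0, 336.2], 0.32)]
```

View pics/e1.png

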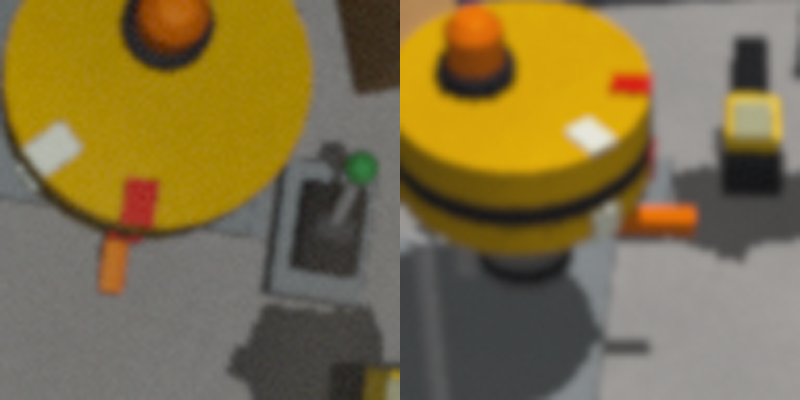

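The lever leans to the rear, with its green tip at top (178,418), about 0.93. The cup hangs level with its handle under the red mark, the handle end being at top (208,359). The bystanders haven't moved and the robot is clear, so I'm handing in.

```bash
python3 -c "
from h import *
print(manip.close_job())"
```

```text
the job is handed in; nothing more can be done
None
```

The cup is locked in the collar and the power lever is over, and I handed the job in at about 24 s of the 64 s allowed. The hand-in gives no verdict, so this rests on my own checks.

**What I did:** I gripped the cup by its handle with the gripper leaning about 35°. I raised it at the white mark until its lid touched the drum, backed off 2.7 mm, turned it 45° to the red mark and lowered it until it took its own weight. After letting go, I pushed the lever over to its end stop, which took about 20 N, and pulled the arm clear.

**Last checks:**
- **Cup:** it hangs level with its handle under the red mark, within about 1 px of where I predicted. It took its weight at about 74 mm below the mouth, which is pocket depth; the lip would have stopped it near 71 mm. I judged level and handle position from the pictures only.
- **Lever:** the tip's position in the top view gives about 0.9 rad or more. The scene camera could not see the tip, so only one view supports this.
- **Robot:** it stood clear with wrist force near 0 N.
- **Other things on the bench:** the tape roll, scanner and label roll showed shifts of 1 to 3 px (a few mm), about the size of the detection noise. The marker was within about 2 px of its weaker first reading; the top first reading was really the scanner.

**What went wrong:** my first approach ran the arm into its joint limits. I backed out, worked out a model of the arm's joints and took another route. The networks also mislabelled a few points, which I ignored.

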